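# Lock the label reel with its spring clip

### The job

Lock the label reel on the unwinder: take the orange spring clip by its lug and set it flat on the reel's flange with its mouth astride the shaft and let go, then take the fork tool and push the clip sideways with it, not with the fingers, until it snaps fully home in the shaft groove. Lay the fork back flat on its blue mat, and leave the bottles and the spare label roll standing where they are.

Things in the scene. Friction and masses are not known exactly. Their poses are not given: they have to be found in the camera images.
- reel: Loaded label reel, fixed, does not turn; its shaft leans 25 degrees from vertical. Origin: on the shaft's axis, on the upper face of the grey flange (disc, radius 90 mm, 5 mm thick) over the white label roll (radius 80 mm), about 0.156 m above the table. z runs out along the shaft; x points up the flange's slope to its high side, y level across. Only the shaft end stands above the flange.
- groove (a point): Middle of the shaft groove, 6 mm above the flange (same axes as the reel). The dark groove, diameter 28 mm, spans 0 to 12 mm above the flange: a clip sliding on the flange runs straight into it from any side, beneath the shaft's bright end (diameter 38 mm, 12 to 36 mm above the flange). To clear that end, lower a clip with its origin 32 to 40 mm from home.
- guide_roller (a point): Top of the thin guide roller pin beside the reel, fixed, radius 12 mm, parallel to the shaft; it stays 4 mm below the flange's upper face. The unwinder's flat steel base plate (200 by 190 mm, 16 mm high) lies on the table under the reel.
- clip: Loose orange spring clip, like a large E-clip, 78 mm long, 72 mm wide over the flared horns, 8 mm thick, 67 g; starts flat on the table. Origin: underside, at the centre of the seat that closes round the groove: home on the reel it coincides with the reel's origin. z up, -x the open mouth (horn tips at x -30 mm), +x the tail (end at x 48 mm). Fit it lug up.
- clip_nose (a point): Midpoint between the rounded noses of the two sprung jaws, 21 mm apart, at clip x -11.5 mm, mid-thickness. They must spread to pass the groove: they touch it when the clip's origin is about 22 mm from home; once within about 11 mm it snaps in. The push needs about 15 N at most.
- clip_shoulder (a point): On the flat back face of the clip's cross-piece (clip x 26 mm, mid-thickness, 4 mm above the underside), which is 60 mm wide. The fork's prongs press on this face 7 to 30 mm either side of the middle, straddling the 14 mm wide tail that runs back from it. Left on the sloping flange, the clip stays put by friction.
- clip_lug (a point): Top centre of the grip lug on the clip's tail (clip x 37 mm, 30 mm above the underside). The lug is 20 mm long (x), 14 mm wide (y) and rises 22 mm above the 8 mm thick clip; it can be pinched across either way.
- fork: Loose fork tool, 175 mm long, 160 g, steel head, black square handle with yellow bands; starts flat on the blue mat. Origin: underside, below the middle of the grip. z up, -x to the prong tips, +x to the handle's end (x 60 mm). Handle from x -45 to 60 mm, 26 mm wide (y), 26 mm high. Handle, head and prongs share one flat underside.
- fork_tip (a point): Midway between the two prong tips, on the underside (fork x -115 mm). Prongs from x -115 to -80 mm, each 13.5 mm wide and 10 mm high, 21 mm apart; head 48 mm wide over all.
- mat: Blue tool mat, fixed, 240 mm (x) by 130 mm (y), 3 mm thick. Origin: centre of its underside, on the table.
- bottle_a: Full red liqueur bottle with clear stopper, loose, diameter 72 mm, 188 mm high, 0.85 kg. Origin: centre of its foot. Bystander.
- bottle_b: Full amber liqueur bottle with clear stopper, loose, diameter 72 mm, 188 mm high, 0.85 kg. Origin: centre of its foot. Bystander.
- spare_roll: Spare label roll lying flat on the table, loose, diameter 90 mm, 58 mm high. Origin: centre of its foot. Bystander.
- bottle_c: Full pink liqueur bottle with clear stopper, loose, diameter 72 mm, 188 mm high, 0.85 kg. Origin: centre of its foot. Bystander.
There are look-alikes about, which are no part of the job. Several things look just like the clip: the one meant starts farthest from the robot's base.

How it is judged:
By the outcome, as a careful person would: the job done as asked, in the order asked, and still so for the second after the job is handed in, with the robot touching nothing.
It also fails if it takes over 72 s, if anything falls off the work surface, if the arm or the gripper's body presses on something with over 40 N, if the wrist force passes 120 N, or if a joint passes its speed limit or range.

### The arm

A 6-joint arm with a two-finger parallel gripper is mounted at the origin on the work surface. World frame = base frame: x ahead of the robot, y to its left, z up, the work surface at z = 0. Lengths are in m, angles in rad, forces in N, time in s.
With the tool pointing down it reaches from about 0.325 to 0.85 m from the base axis. Payload 4.4 kg.
Tool frame: the origin (TCP) lies midway between the tips of the shut fingers; the grasp point (between the pads) lies behind it (r.grasp_offset is the z of the grasp point in the tool frame, in m); z points along the fingers, y is the line along which they close (so a half turn about z gives the same grasp; the last joint's range is limited). The gripper opens to 94 mm and grips with 3 to 60 N. Pads are 16 mm wide; open, the fingers measure 119 mm over their backs; the gripper's body (75 mm by 177 mm) begins 78 mm behind the grasp point.
Start: joints at [1.145, 0.207, 1.542, -0, 1.393, -0.15], TCP at [0.157, 0.553, 0.205] pointing down, gripper open.
Joint ranges: [-2.73, 2.73], [-0.86, 2.22], [0.23, 2.46], [-1.11, 4.25], [0.08, 2.63], [-2.82, 2.82]. Speed limits (rad/s): [2.79, 2.79, 3.14, 3.14, 3.14, 3.14].

### API

Orientations are given as a unit quaternion [w, x, y, z].
In Python, from workcell import status, capture, r gives the robot as it stands. The module is installed in compiled form; this text tells all that it offers.
- The arm moves only by the tool step_arm, never from a script. Its argument "rows" is a list of rows, each an object with "dp": the shift along the tool's x, y, z normalised to -1 to 1, where 1 is 0.3 m, a list of three; "turn": the turn, a rotation vector about the tool's x, y, z normalised to -1 to 1, where 1 is 5 degrees, a list of three; "grip": the opening, from 0 (shut) to 1 (fully open). In form: [{"dp": [dx, dy, dz], "turn": [rx, ry, rz], "grip": grip}, ...]. A call has 1 to 10 rows; each row shifts and turns the commanded pose from where the row before left it, along the tool's axes as they then stand; what a row does not reach is not made up. A row lasts 1/12 s, in which the tool goes at most 41.7 mm and 7.16 degrees, less where a joint would pass 70% of its speed; a pose out of reach is approached as far as the arm can. A call with a number of a shift or a turn outside -1 to 1 is refused whole. A call with a gripper value outside its range is refused whole. The fingers move at their own pace and stop on an object; "newtons" is the grip in N (left out, the last holds). Time passes only in rows, so rows that do not move let the fingers close. It gives the time, the measured TCP pose, the force, the opening and the grip force at its end, in the units of the state.
- status.observe(): the state, without advancing time (a new reading comes with each control period).
- capture(name): name is "scene" or "top" or "wrist"; returns a dict with "pixels" (384x512x3 uint8, red, green, blue), "camera_matrix" (3x3 intrinsics, pixels), "k1" (the pictures are not rectified: a ray, as slopes to the right and down, at radius r is drawn at 1 + k1 r^2 times it, then the intrinsics apply), "cam_to_world" (4x4, takes a point from camera to world coordinates). Camera axes: x right, y up, looking along -z (the intrinsics and any distortion apply to the point x, -y, -z); pixel columns grow to the right and rows downward; lengths in m; the calibration is good to about 2 mm. A picture is of the moment at which its call begins. There is no depth.
- r.close_job(): hands the job in; it is judged then, once.
The state is a dict: "time_s": time; "joint_positions": joint angles; "qvel": joint speeds; "effort": joint torques, N m; "position": TCP position; "tool_rot": TCP orientation; "force": force on the tool from outside, world axes, zero at the start; "moment": the same for the moment, N m; "gripper_width": opening from 0.0 (shut) to 1.0 (fully open); "grasp_force": force on a finger pad.
Only numpy, scipy, OpenCV 4.12 (cv2) and the standard library are available. Lean on these libraries where they do the work, as an engineer would, in place of code of your own. Each camera call takes 0.05 s, during which the arm holds its last target. There are 200 camera calls.

## Working session

There is one attempt and no reset: what is moved stays moved. The work goes in short steps, Python scripts to look and compute and a tool call to move; the robot and the scene stay as the last step left them, time stands still between calls to the robot, and variables do not carry over. Pictures are saved under pics/ and viewed, at most 10 in all, crops included, and the job is handed in when it is done.

Besides the shell and the picture viewer there is one more tool, called after "Request:" in YAML: its name, and indented under it one key for each argument. step_arm: Moves the arm, as the interface text tells. Its arguments: {"type":"object","properties":{"rows":{"type":"array","items":{"type":"object","properties":{"dp":{"type":"array","items":{"type":"number","minimum":-1,"maximum":1}},"turn":{"type":"array","items":{"type":"number","minimum":-1,"maximum":1}},"grip":{"type":"number"}}}},"newtons":{"type":"number"}},"required":["rows"]}

```bash
mkdir -p pics; python3 - <<'E'
from workcell import status,capture,r
import cv2,numpy as np,pickle
s=status.observe();print(s['position'],s['tool_rot'],s['time_s'],r.grasp_offset)
d={}
for n in('scene','top','wrist'):
    c=capture(n);d[n]=c;cv2.imwrite(f'pics/{n}0.png',c['pixels'][:,:,::-1])
    print(n,c['camera_matrix'].tolist(),c['k1'],np.round(c['cam_to_world'],3).tolist())
pickle.dump(d,open('d0.pkl','wb'))
a=cv2.imread('pics/scene0.png');
E
```

```text
[0.15627468 0.55250781 0.20428038] [-3.04389464e-04  1.37471546e-01  9.90505059e-01 -1.10003084e-03] 0.0 -0.0188
scene [[403.55080224253084, 0.0, 252.769383557573], [0.0, 403.55080224253084, 196.81152266297005], [0.0, 0.0, 1.0]] 0.0018037931672762618 [[0.661, -0.576, 0.481, 1.041], [0.751, 0.519, -0.409, -0.459], [-0.014, 0.631, 0.776, 1.004], [0.0, 0.0, 0.0, 1.0]]
top [[492.170689977898, 0.0, 263.45136340483765], [0.0, 492.170689977898, 189.64715671264273], [0.0, 0.0, 1.0]] 0.06943096106360337 [[0.016, 0.979, -0.205, 0.208], [-1.0, 0.016, -0.001, 0.004], [0.003, 0.205, 0.979, 1.482], [0.0, 0.0, 0.0, 1.0]]
wrist [[297.0370503652459, 0.0, 253.10449548218267], [0.0, 297.0370503652459, 186.52273529783355], [0.0, 0.0, 1.0]] -0.07666685125910702 [[0.272, -0.921, -0.278, 0.074], [0.962, 0.26, 0.081, 0.577], [-0.003, -0.29, 0.957, 0.382], [0.0, 0.0, 0.0, 1.0]]
```

View pics/scene0.png

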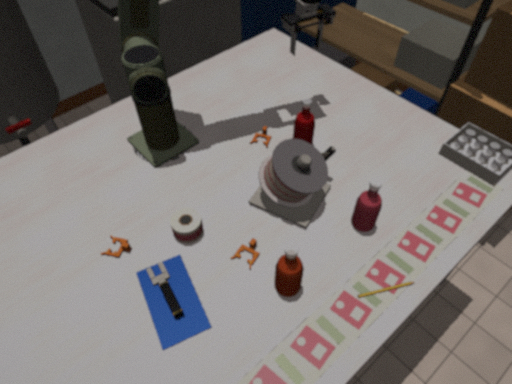

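View pics/top0.png

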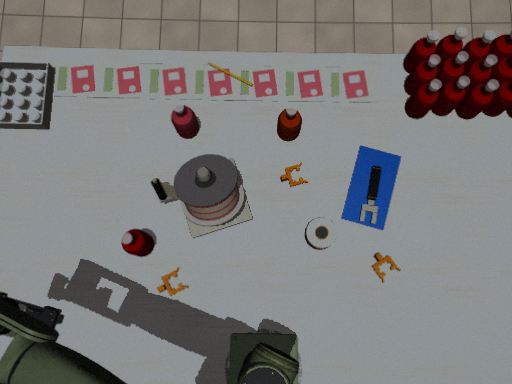

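Scene and top views: reel flange near top px (207,181), the guide roller pin at (159,189), the bottles at (185,122), (289,124), (138,241), and the spare roll at (320,233). The fork lies on its mat at (371,190) with the prongs pointing down-image. The clips are at (293,175), (385,265) and (172,280), and the first is farthest from the base.

```bash
cat > h.py <<'E'
import numpy as np,cv2,pickle
from scipy.spatial.transform import Rotation as R
def ray(c,uv):
    K=c['camera_matrix'];x=(uv[0]-K[0,2])/K[0,0];y=(uv[1]-K[1,2])/K[1,1];a,b=x,y
    for _ in range(20):
        f=1+c['k1']*(a*a+b*b);a,b=x/f,y/f
    T=c['cam_to_world'];d=T[:3,:3]@np.array([a,-b,-1]);return T[:3,3],d/np.linalg.norm(d)
def onz(c,uv,z):
    o,d=ray(c,uv);return o+d*(z-o[2])/d[2]
def onplane(c,uv,p,n):
    o,d=ray(c,uv);return o+d*np.dot(p-o,n)/np.dot(d,n)
def tri(*cu):
    A=np.zeros((3,3));b=np.zeros(3)
    for c,uv in cu:
        o,d=ray(c,uv);P=np.eye(3)-np.outer(d,d);A+=P;b+=P@o
    p=np.linalg.solve(A,b);return p,[round(float(np.linalg.norm(np.cross(p-ray(c,uv)[0],ray(c,uv)[1]))),4) for c,uv in cu]
def proj(c,P):
    T=c['cam_to_world'];q=(np.atleast_2d(P)-T[:3,3])@T[:3,:3];a=q[:,0]/-q[:,2];b=-q[:,1]/-q[:,2]
    f=1+c['k1']*(a*a+b*b);K=c['camera_matrix'];return np.c_[K[0,0]*a*f+K[0,2],K[1,1]*b*f+K[1,2]]
def quat(s): w,x,y,z=s['tool_rot'];return R.from_quat([x,y,z,w])
E
python3 - <<'E'
import pickle,cv2,numpy as np
from h import *
d=pickle.load(open('d0.pkl','rb'))
t=d['top']['pixels'][:,:,::-1];s=d['scene']['pixels'][:,:,::-1]
a=cv2.resize(t[135:235,140:270],None,fx=4,fy=4,interpolation=cv2.INTER_CUBIC)[:,:520]
b=cv2.resize(t[155:195,275:315],(280,280),interpolation=cv2.INTER_CUBIC)
e=cv2.resize(s[130:220,245:335],(400,400)[:2],interpolation=cv2.INTER_CUBIC)
o=np.zeros((590,800,3),np.uint8);o[:400,:520]=a;o[:280,520:]=b
e=cv2.resize(s[130:210,245:345],(350,280),interpolation=cv2.INTER_CUBIC)
o[290:570,450:]=e[:280];
f=cv2.resize(s[230:275,225:270],(180,180),interpolation=cv2.INTER_CUBIC);o[405:585,0:180]=f
f=cv2.resize(s[255:345,130:220],(180,180),interpolation=cv2.INTER_CUBIC);o[405:585,190:370]=f
cv2.imwrite('pics/z1.png',o)
E
```

```text
(no output)
```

View pics/z1.png

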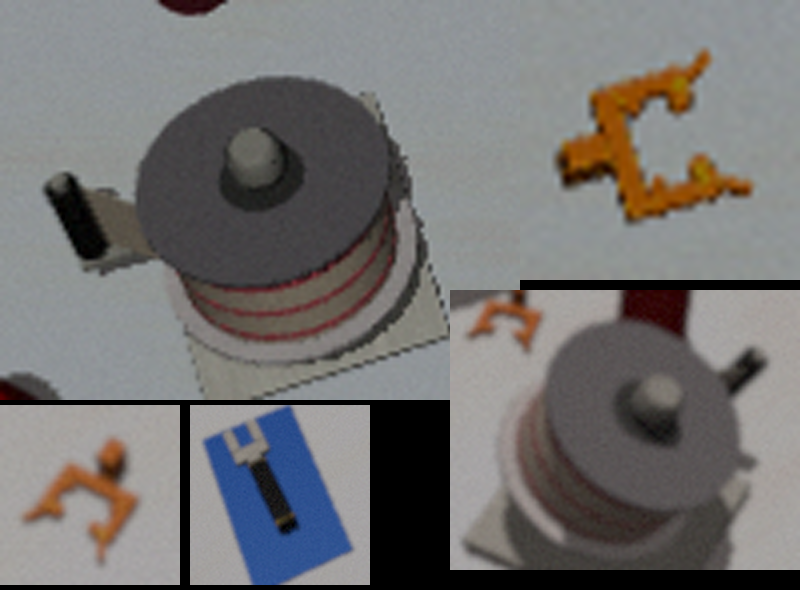

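View pics/wrist0.png

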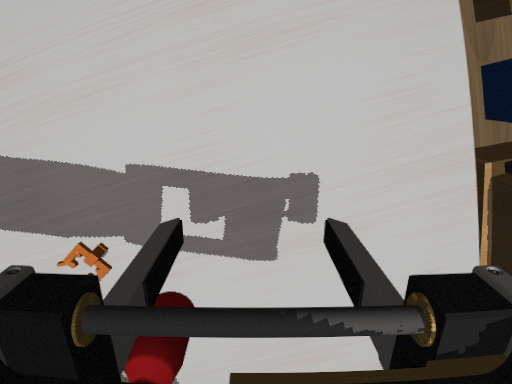

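Zoom: the flange tilts so that its low side faces the lower right of the top view. The shaft end is at top px (204,175), and the clip's lug sits at the left with its mouth to the right. The wrist view shows only a decoy clip and a bottle. Next I measure coarse poses.

```bash
cat > m.py <<'E'
from h import *
from scipy.optimize import least_squares
d=pickle.load(open('d0.pkl','rb'))
def big(m,near=None,k=3):
    n,l,st,ce=cv2.connectedComponentsWithStats(m.astype(np.uint8),connectivity=8)
    i=1+np.argmax(st[1:,4]) if near is None else 1+np.argmin(np.hypot(*(ce[1:]-near).T)+1e3*(st[1:,4]<20))
    return l==i,st[i],ce[i]
def cont(m):
    c,_=cv2.findContours(m.astype(np.uint8),cv2.RETR_EXTERNAL,cv2.CHAIN_APPROX_NONE);return max(c,key=len)[:,0].astype(float)
E
python3 - <<'E'
from m import *
pts={}
for n,seed,box in(('top',(225,185),(165,148,245,215)),('scene',(285,165),(265,135,335,200))):
    c=d[n];im=cv2.GaussianBlur(c['pixels'],(3,3),0)
    hsv=cv2.cvtColor(im,cv2.COLOR_RGB2HSV).astype(int)
    print(n,im[seed[1],seed[0]])
    v0=hsv[seed[1],seed[0],2]
    m=(abs(hsv[...,2]-v0)<14)&(hsv[...,1]<60);b=np.zeros_like(m);b[box[1]:box[3],box[0]:box[2]]=1
    m=cv2.morphologyEx((m&b).astype(np.uint8),cv2.MORPH_OPEN,np.ones((5,5)))
    m,st,ce=big(m);print(st,ce)
    h=cv2.convexHull(cont(m).astype(np.int32))[:,0].astype(float);e=cv2.fitEllipse(h.astype(np.float32));print(e)
    pts[n]=h
    o=im[:,:,::-1].copy();cv2.drawContours(o,[h.astype(int)],-1,(0,255,0),1);x,y,X,Y=box
    cv2.imwrite(f'pics/fl_{n}.png',cv2.resize(o[y-10:Y+10,x-10:X+10],None,fx=4,fy=4))
def res(q):
    p=q[:3];n=np.array([q[3],q[4],1]);n/=np.linalg.norm(n);out=[]
    for k,h in pts.items():
        for uv in h:
            a=np.linalg.norm(onplane(d[k],uv,p,n)-p);pl=p-.005*n;b=np.linalg.norm(onplane(d[k],uv,pl,n)-pl);out.append(min(a,b)-.09)
    return out
p0=onz(d['top'],(207,181),.156)
for yaw in np.arange(0,6.28,1.05):
    s=least_squares(res,[*p0,.46*np.cos(yaw),.46*np.sin(yaw)],loss='soft_l1',f_scale=.002)
    q=s.x;print(np.round(q[:3],4),'tilt',np.degrees(np.arctan(np.hypot(*q[3:]))),'lean az',np.degrees(np.arctan2(q[4],q[3])),np.sqrt(np.mean(np.square(res(q)))))
for n,u in(('top',(293,175)),('scene',(245,252))):
    im=d[n]['pixels'];hsv=cv2.cvtColor(im,cv2.COLOR_RGB2HSV)
    m=(hsv[...,0]<22)&(hsv[...,1]>130)&(hsv[...,2]>90)
    m,st,ce=big(m,u);P=np.array([onz(d[n],u,.008)[:2] for u in cont(m)])
    print('clip',n,st,ce,onz(d[n],ce,.008),cv2.minAreaRect((P*1000).astype(np.float32)))
    m=(hsv[...,0]>100)&(hsv[...,0]<125)&(hsv[...,1]>150)&(hsv[...,2]>60);m,st,ce=big(m,(371,190) if n=='top' else (172,300))
    P=np.array([onz(d[n],u,.003)[:2] for u in cont(m)]);print('mat',ce,cv2.minAreaRect((P*1000).astype(np.float32)))
    hull=np.zeros(m.shape,np.uint8);cv2.fillPoly(hull,[cv2.convexHull(cont(m).astype(np.int32))],1)
    hull=cv2.erode(hull,np.ones((3,3)));f=hull.astype(bool)
    L,st,ce=big(f&(hsv[...,2]>100)&(hsv[...,1]<90));
    P=np.array([onz(d[n],u,.013)[:2] for u in cont(L)]);print('head',st,ce,onz(d[n],ce,.013),cv2.minAreaRect((P*1000).astype(np.float32)))
    L,st,ce=big(f&(hsv[...,2]<70));
    P=np.array([onz(d[n],u,.029)[:2] for u in cont(L)]);print('hand',st,ce,onz(d[n],ce,.029),cv2.minAreaRect((P*1000).astype(np.float32)))
E
python3 -c "
import cv2,numpy as np
a=cv2.imread('pics/fl_top.png');b=cv2.imread('pics/fl_scene.png');o=np.zeros((400,800,3),np.uint8);o[:min(400,a.shape[0]),:400]=a[:400,:400];o[:min(400,b.shape[0]),400:400+min(400,b.shape[1])]=b[:400,:400];cv2.imwrite('pics/fl.png',o)"
```

```text
top [67 66 69]
[ 174  155   63   52 2207] [204.99229724 181.01449932]
((204.94540405273438, 180.672607421875), (49.482295989990234, 65.79171752929688), 67.73719024658203)
scene [89 85 85]
[ 271  139   57   53 1882] [299.21147715 165.81827843]
((299.7062072753906, 165.6253204345703), (47.440589904785156, 60.82230758666992), 128.1580810546875)
[0.5146 0.1701 0.1504] tilt 27.24094607346483 lean az 21.415871918523575 0.003519108651705575
[0.5146 0.1701 0.1504] tilt 27.240925123154064 lean az 21.41594880537981 0.0035191034691067114
[0.5146 0.1701 0.1504] tilt 27.240949098092962 lean az 21.415860650710986 0.0035191093908103228
[0.5146 0.1701 0.1504] tilt 27.240943453871058 lean az 21.415871369486073 0.003519108980738813
[0.5146 0.1701 0.1504] tilt 27.240934817114102 lean az 21.415889480475922 0.003519108141589063
[0.5146 0.1701 0.1504] tilt 27.240945057833414 lean az 21.415875885387678 0.0035191083999024974
clip top [281 162  27  24 197] [292.55329949 175.29949239] [ 0.56381882 -0.08386824  0.008     ] ((564.5162963867188, -85.00204467773438), (65.79196166992188, 72.16059875488281), 17.096
[... 562 characters left out ...]
 19 134] [247.13432836 253.08955224] [ 0.56815762 -0.08354054  0.008     ] ((568.3803100585938, -87.06331634521484), (59.224884033203125, 50.276065826416016), 23.255189895629883)
mat [174.3540352  305.17203587] ((537.6427001953125, -322.43408203125), (122.76427459716797, 231.0395965576172), 74.79214477539062)
head [147 264  23  21 239] [158.35564854 274.72803347] [ 0.45988984 -0.31201127  0.013     ] ((458.1791076660156, -311.20416259765625), (49.385982513427734, 55.26418685913086), 77.99494934082031)
hand [160 282  24  37 350] [171.25714286 300.22      ] [ 0.55392042 -0.32982528  0.029     ] ((552.631103515625, -329.5728454589844), (22.79632568359375, 110.81371307373047), 79.76311492919922)
```

View pics/fl.png

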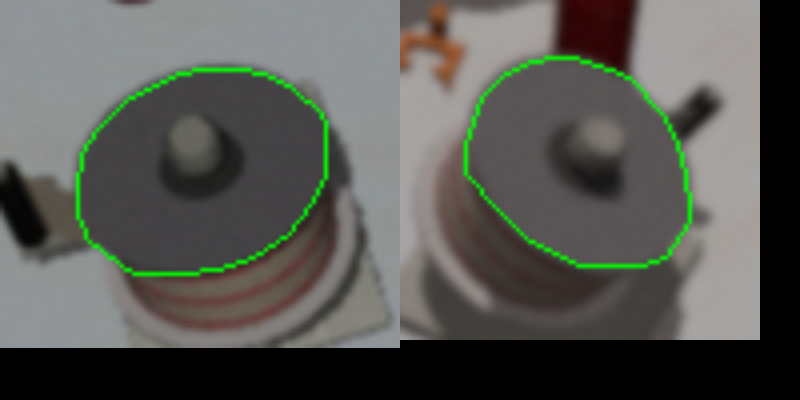

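Both outlines hug the flange: its centre is near (0.515, 0.170, ~0.153), and the shaft leans outward at about +21° azimuth. I'll go above the reel with the tool along the shaft for a closer look.

```bash
cat > pl.py <<'E'
from h import *
from scipy.linalg import logm,expm
from workcell import status
def T(Rm,p):
    M=np.eye(4);M[:3,:3]=Rm;M[:3,3]=p;return M
def cur():
    s=status.observe();return T(quat(s).as_matrix(),s['position'])
def rows(A,B,N=None):
    D=np.linalg.inv(A)@B;L=np.real(logm(D));w=np.array([L[2,1],L[0,2],L[1,0]])
    if N is None:N=max(1,int(np.ceil(max(np.degrees(np.linalg.norm(w))/5,np.linalg.norm(L[:3,3])/.040))))
    S=expm(L/N);dp=np.round(S[:3,3]/.3,4)+0.;tu=np.round(np.degrees(w)/N/5,3)+0.
    print('N',N,'dp',dp.tolist(),'turn',tu.tolist());return N
def down(az): # tool down, tool y at azimuth az deg
    y=np.array([np.cos(np.radians(az)),np.sin(np.radians(az)),0]);z=np.array([0,0,-1.]);return np.c_[np.cross(y,z),y,z]
def along(n,y): # tool z=-n, tool y nearest y
    z=-n/np.linalg.norm(n);y=y-z*(y@z);y/=np.linalg.norm(y);return np.c_[np.cross(y,z),y,z]
E
cat >pp.py <<'E'
from pl import *
a,t=np.radians(21.4),np.radians(25);n=np.array([np.sin(t)*np.cos(a),np.sin(t)*np.sin(a),np.cos(t)]);p=np.array([.5146,.1701,.154])
E
python3 - <<'E'
from pp import *
from m import onz as _
A=cur();Rv=along(n,np.array([np.cos(a),np.sin(a),0]))
up=A.copy();up[2,3]+=.12;rows(A,up)
B=T(Rv,p+.15*n);print(B[:3,3]);rows(up,B)
d=pickle.load(open('d0.pkl','rb'));c=d['top']
for u in((185,122),(289,124),(138,241),(320,233),(159,189)):print(u,onz(c,u,.1)[:2].round(3))
E
```

```text
N 3 dp [0.0, -0.0002, -0.1333] turn [0.0, 0.0, 0.0]
[0.57362218 0.19323054 0.28994617]
N 15 dp [-0.1272, 0.0, 0.0035] turn [0.308, 0.154, 0.692]
(185, 122) [0.697 0.239]
(289, 124) [ 0.697 -0.067]
(138, 241) [0.346 0.353]
(320, 233) [ 0.376 -0.156]
(159, 189) [0.495 0.304]
```

Request:
step_arm:
  rows:
    - {"dp": [0, 0, -0.1333], "turn": [0, 0, 0], "grip": 1}
    - {"dp": [0, 0, -0.1333], "turn": [0, 0, 0], "grip": 1}
    - {"dp": [0, 0, -0.1333], "turn": [0, 0, 0], "grip": 1}
    - {"dp": [-0.1272, 0, 0.0035], "turn": [0.308, 0.154, 0.692], "grip": 1}
    - {"dp": [-0.1272, 0, 0.0035], "turn": [0.308, 0.154, 0.692], "grip": 1}
    - {"dp": [-0.1272, 0, 0.0035], "turn": [0.308, 0.154, 0.692], "grip": 1}
    - {"dp": [-0.1272, 0, 0.0035], "turn": [0.308, 0.154, 0.692], "grip": 1}
    - {"dp": [-0.1272, 0, 0.0035], "turn": [0.308, 0.154, 0.692], "grip": 1}
    - {"dp": [-0.1272, 0, 0.0035], "turn": [0.308, 0.154, 0.692], "grip": 1}
    - {"dp": [-0.1272, 0, 0.0035], "turn": [0.308, 0.154, 0.692], "grip": 1}

```text
time_s: 0.98
position: [0.395, 0.4345, 0.3096]
tool_rot: [-0.06, 0.342, 0.934, -0.087]
force: [0.4, 0.4, -1.0]
gripper_width: 0.998
grasp_force: 0.0
```

Request:
step_arm:
  rows:
    - {"dp": [-0.1272, 0, 0.0035], "turn": [0.308, 0.154, 0.692], "grip": 1}
    - {"dp": [-0.1272, 0, 0.0035], "turn": [0.308, 0.154, 0.692], "grip": 1}
    - {"dp": [-0.1272, 0, 0.0035], "turn": [0.308, 0.154, 0.692], "grip": 1}
    - {"dp": [-0.1272, 0, 0.0035], "turn": [0.308, 0.154, 0.692], "grip": 1}
    - {"dp": [-0.1272, 0, 0.0035], "turn": [0.308, 0.154, 0.692], "grip": 1}
    - {"dp": [-0.1272, 0, 0.0035], "turn": [0.308, 0.154, 0.692], "grip": 1}
    - {"dp": [-0.1272, 0, 0.0035], "turn": [0.308, 0.154, 0.692], "grip": 1}
    - {"dp": [-0.1272, 0, 0.0035], "turn": [0.308, 0.154, 0.692], "grip": 1}
    - {"dp": [0, 0, 0], "turn": [0, 0, 0], "grip": 1}
    - {"dp": [0, 0, 0], "turn": [0, 0, 0], "grip": 1}

```text
time_s: 1.82
position: [0.5748, 0.1914, 0.2887]
tool_rot: [-0.124, 0.551, 0.805, -0.179]
force: [0.3, 0.2, 0.7]
gripper_width: 1.0
grasp_force: 0.0
```

```bash
python3 - <<'E'
from pp import *
from workcell import capture
s=status.observe();print(s['time_s'],s['position'],s['joint_positions'],s['force'])
c=capture('wrist');pickle.dump(c,open('w1.pkl','wb'));cv2.imwrite('pics/w1.png',c['pixels'][:,:,::-1])
A=cur();print(np.round(np.linalg.inv(A)@c['cam_to_world'],4).tolist())
E
```

```text
1.8167 [0.57477254 0.19137103 0.28867116] [ 0.21478081  0.56093477  0.96124047 -0.07176408  2.05180176 -0.17461755] [0.32989002 0.19196201 0.73285922]
[[-0.0028, 0.9571, 0.2896, 0.0836], [1.0, 0.0022, 0.0022, 0.0011], [0.0015, 0.2896, -0.9571, -0.177], [0.0, 0.0, 0.0, 1.0]]
```

View pics/w1.png

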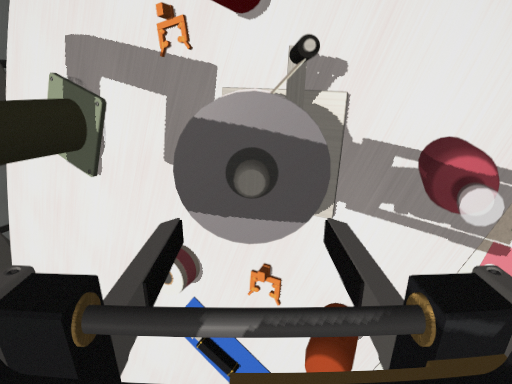

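Wrist view: the flange is seen face-on, centred near (252,168) with a radius of about 78 px. The shaft end is at (250,178) and the target clip at (265,285), with its lug pointing toward the reel.

```bash
cat > fl.py <<'E'
from m import *
d['w']=pickle.load(open('w1.pkl','rb'))
def radial(c,p,n,rng=(.078,.10)):
    x=np.cross(n,[0,0,1]);x/=np.linalg.norm(x);y=np.cross(n,x);rr=np.arange(rng[0],rng[1],.0005)
    im=cv2.GaussianBlur(c['pixels'],(0,0),.8).astype(np.float32);out=[]
    for t in np.radians(np.arange(0,360,6)):
        uv=proj(c,p+np.outer(rr,x*np.cos(t)+y*np.sin(t))).astype(np.float32)
        v=cv2.remap(im,uv[None,:,0],uv[None,:,1],cv2.INTER_LINEAR)[0].reshape(len(rr),3)
        g=np.abs(np.diff(v,axis=0)).sum(1);k=np.argmax(g)
        if g[k]>3 and 2<k<len(g)-3: out.append((uv[k]+uv[k+1])/2)
    return np.array(out)
E
python3 - <<'E'
from fl import *
def nn(q): a=np.array([q[0],q[1],1]);return a/np.linalg.norm(a)
q=np.array([.5146,.1701,.154,.434,.170])
for it in range(5):
    P={k:radial(d[k],q[:3],nn(q[3:])) for k in('w','top','scene')}
    def res(q,W={'w':1,'top':1,'scene':1},ks=P.keys()):
        p=q[:3];n=nn(q[3:5]);o=[]
        for k in ks:
            for uv in P[k]:
                a=np.linalg.norm(onplane(d[k],uv,p,n)-p);pl=p-.005*n;b=np.linalg.norm(onplane(d[k],uv,pl,n)-pl);o.append(min(a,b)-.09)
        return np.array(o)
    f=lambda q:np.r_[res(q),200*.002*(np.hypot(q[3],q[4])-np.tan(np.radians(25)))]
    q=least_squares(f,q,loss='soft_l1',f_scale=.001).x
    print(q.round(4),np.degrees(np.arctan(np.hypot(*q[3:]))).round(2),np.degrees(np.arctan2(q[4],q[3])).round(2),{k:(len(P[k]),round(float(np.median(abs(res(q,ks=[k])))),5),round(float(np.median(res(q,ks=[k]))),5)) for k in P})
q2=least_squares(lambda x:np.r_[res(x,ks=['w']),.4*(np.hypot(x[3],x[4])-np.tan(np.radians(25)))],q,loss='soft_l1',f_scale=.001).x;print('w only',q2.round(4),np.degrees(np.arctan2(q2[4],q2[3])))
n=nn(q[3:]);print('shaft tip proj w',proj(d['w'],q[:3]+.036*n),'top',proj(d['top'],q[:3]+.036*n),'scene',proj(d['scene'],q[:3]+.036*n))
# shaft bright end blob
for k in('w','top','scene'):
    g=cv2.cvtColor(d[k]['pixels'],cv2.COLOR_RGB2GRAY);u=proj(d[k],q[:3]+.036*n)[0];x,y=u.round().astype(int);r=14
    s=g[y-r:y+r,x-r:x+r];th,b=cv2.threshold(s,0,1,cv2.THRESH_OTSU);m,st,ce=big(b==1,(r,r));print(k,th,st,ce+[x-r,y-r])
E
```

```text
[0.514  0.1709 0.1539 0.4294 0.1811] 24.99 22.87 {'w': (55, 0.00092, -0.00065), 'top': (50, 0.00187, -0.0003), 'scene': (53, 0.00211, -0.0005)}
[0.5137 0.171  0.154  0.433  0.1702] 24.95 21.46 {'w': (57, 0.00099, -0.00063), 'top': (50, 0.00253, -0.00015), 'scene': (55, 0.00165, -0.00061)}
[0.5139 0.1708 0.1538 0.4295 0.1759] 24.9 22.27 {'w': (55, 0.00101, -0.00093), 'top': (51, 0.00212, -8e-05), 'scene': (55, 0.00194, -0.00095)}
[0.5139 0.1709 0.1539 0.431  0.1759] 24.96 22.19 {'w': (56, 0.00119, -0.00082), 'top': (49, 0.00185, -0.00019), 'scene': (55, 0.00213, -0.00042)}
[0.5137 0.1709 0.1536 0.4301 0.1756] 24.92 22.2 {'w': (57, 0.00102, -0.00081), 'top': (50, 0.00174, -0.00038), 'scene': (55, 0.00207, -3e-05)}
w only [0.5132 0.1697 0.153  0.4453 0.1377] 17.18274154294077
shaft tip proj w [[251.79106706 181.02020417]] top [[200.28484222 171.28059681]] scene [[305.81717808 157.87159156]]
w 84.0 [  0   2  27  26 588] [250.6037415  181.76360544]
top 83.0 [11 10 11 11 83] [202.39759036 171.91566265]
scene 69.0 [  0   0  28  28 583] [307.48198971 154.68953688]
```

```bash
cat >pp.py <<'E'
from pl import *
a,t=np.radians(22),np.radians(25);n=np.array([np.sin(t)*np.cos(a),np.sin(t)*np.sin(a),np.cos(t)]);p=np.array([.5137,.1709,.1545])
e=np.array([np.sin(a),-np.cos(a),0])
E
python3 - <<'E'
from pp import *
A=cur();B1=T(down(-70),[.56,.03,.28]);B2=T(down(-160),[.565,-.085,.16])
rows(A,B1);rows(B1,B2)
E
```

```text
N 19 dp [-0.0303, 0.01, 0.0012] turn [-0.206, 0.208, 0.945]
N 18 dp [0.01, 0.0215, 0.0222] turn [0.0, 0.0, 1.0]
```

Request:
step_arm:
  rows:
    - {"dp": [-0.0303, 0.01, 0.0012], "turn": [-0.206, 0.208, 0.945], "grip": 1}
    - {"dp": [-0.0303, 0.01, 0.0012], "turn": [-0.206, 0.208, 0.945], "grip": 1}
    - {"dp": [-0.0303, 0.01, 0.0012], "turn": [-0.206, 0.208, 0.945], "grip": 1}
    - {"dp": [-0.0303, 0.01, 0.0012], "turn": [-0.206, 0.208, 0.945], "grip": 1}
    - {"dp": [-0.0303, 0.01, 0.0012], "turn": [-0.206, 0.208, 0.945], "grip": 1}
    - {"dp": [-0.0303, 0.01, 0.0012], "turn": [-0.206, 0.208, 0.945], "grip": 1}
    - {"dp": [-0.0303, 0.01, 0.0012], "turn": [-0.206, 0.208, 0.945], "grip": 1}
    - {"dp": [-0.0303, 0.01, 0.0012], "turn": [-0.206, 0.208, 0.945], "grip": 1}
    - {"dp": [-0.0303, 0.01, 0.0012], "turn": [-0.206, 0.208, 0.945], "grip": 1}
    - {"dp": [-0.0303, 0.01, 0.0012], "turn": [-0.206, 0.208, 0.945], "grip": 1}

```text
time_s: 2.7
position: [0.5995, 0.1066, 0.2827]
tool_rot: [-0.063, 0.848, 0.518, -0.091]
force: [0.6, -0.5, 1.3]
gripper_width: 1.004
grasp_force: 0.0
```

Request:
step_arm:
  rows:
    - {"dp": [-0.0303, 0.01, 0.0012], "turn": [-0.206, 0.208, 0.945], "grip": 1}
    - {"dp": [-0.0303, 0.01, 0.0012], "turn": [-0.206, 0.208, 0.945], "grip": 1}
    - {"dp": [-0.0303, 0.01, 0.0012], "turn": [-0.206, 0.208, 0.945], "grip": 1}
    - {"dp": [-0.0303, 0.01, 0.0012], "turn": [-0.206, 0.208, 0.945], "grip": 1}
    - {"dp": [-0.0303, 0.01, 0.0012], "turn": [-0.206, 0.208, 0.945], "grip": 1}
    - {"dp": [-0.0303, 0.01, 0.0012], "turn": [-0.206, 0.208, 0.945], "grip": 1}
    - {"dp": [-0.0303, 0.01, 0.0012], "turn": [-0.206, 0.208, 0.945], "grip": 1}
    - {"dp": [-0.0303, 0.01, 0.0012], "turn": [-0.206, 0.208, 0.945], "grip": 1}
    - {"dp": [-0.0303, 0.01, 0.0012], "turn": [-0.206, 0.208, 0.945], "grip": 1}
    - {"dp": [0.01, 0.0215, 0.0222], "turn": [0, 0, 1], "grip": 1}

```text
time_s: 3.53
position: [0.5638, 0.0278, 0.2772]
tool_rot: [0.001, 0.991, 0.131, 0.003]
force: [0.4, 1.3, 0.1]
gripper_width: 1.003
grasp_force: 0.0
```

Request:
step_arm:
  rows:
    - {"dp": [0.01, 0.0215, 0.0222], "turn": [0, 0, 1], "grip": 1}
    - {"dp": [0.01, 0.0215, 0.0222], "turn": [0, 0, 1], "grip": 1}
    - {"dp": [0.01, 0.0215, 0.0222], "turn": [0, 0, 1], "grip": 1}
    - {"dp": [0.01, 0.0215, 0.0222], "turn": [0, 0, 1], "grip": 1}
    - {"dp": [0.01, 0.0215, 0.0222], "turn": [0, 0, 1], "grip": 1}
    - {"dp": [0.01, 0.0215, 0.0222], "turn": [0, 0, 1], "grip": 1}
    - {"dp": [0.01, 0.0215, 0.0222], "turn": [0, 0, 1], "grip": 1}
    - {"dp": [0.01, 0.0215, 0.0222], "turn": [0, 0, 1], "grip": 1}
    - {"dp": [0.01, 0.0215, 0.0222], "turn": [0, 0, 1], "grip": 1}
    - {"dp": [0.01, 0.0215, 0.0222], "turn": [0, 0, 1], "grip": 1}

```text
time_s: 4.37
position: [0.5863, -0.0383, 0.2085]
tool_rot: [-0.0, 0.954, -0.3, 0.001]
force: [0.2, 0.3, 0.1]
gripper_width: 1.001
grasp_force: 0.0
```

Request:
step_arm:
  rows:
    - {"dp": [0.01, 0.0215, 0.0222], "turn": [0, 0, 1], "grip": 1}
    - {"dp": [0.01, 0.0215, 0.0222], "turn": [0, 0, 1], "grip": 1}
    - {"dp": [0.01, 0.0215, 0.0222], "turn": [0, 0, 1], "grip": 1}
    - {"dp": [0.01, 0.0215, 0.0222], "turn": [0, 0, 1], "grip": 1}
    - {"dp": [0.01, 0.0215, 0.0222], "turn": [0, 0, 1], "grip": 1}
    - {"dp": [0.01, 0.0215, 0.0222], "turn": [0, 0, 1], "grip": 1}
    - {"dp": [0.01, 0.0215, 0.0222], "turn": [0, 0, 1], "grip": 1}
    - {"dp": [0, 0, 0], "turn": [0, 0, 0], "grip": 1}
    - {"dp": [0, 0, 0], "turn": [0, 0, 0], "grip": 1}

```text
time_s: 5.12
position: [0.5655, -0.0832, 0.1618]
tool_rot: [-0.0, 0.821, -0.571, 0.001]
force: [0.8, -0.6, -0.3]
gripper_width: 1.002
grasp_force: 0.0
```

```bash
python3 - <<'E'
from pp import *
from workcell import capture
s=status.observe();print(s['time_s'],s['position'],s['joint_positions'][[0,4,5]],s['force'],quat(s).as_matrix().round(3).tolist())
c=capture('wrist');pickle.dump(c,open('w2.pkl','wb'));im=c['pixels'];cv2.imwrite('pics/w2.png',im[:,:,::-1])
E
```

```text
5.1167 [ 0.56546209 -0.08317418  0.16176056] [-0.29744693  1.30474435  2.4890432 ] [ 0.82150991 -0.61430089 -0.25031502] [[0.348, -0.938, 0.002], [-0.938, -0.348, -0.0], [0.001, -0.001, -1.0]]
```

View pics/w2.png

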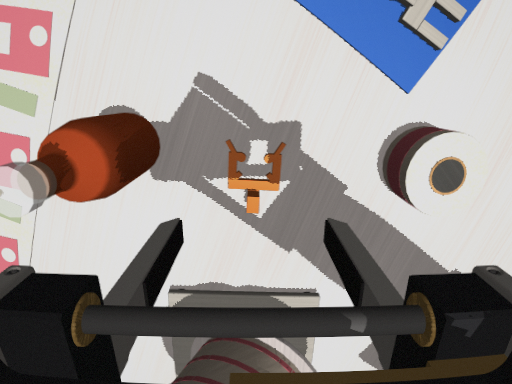

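Wrist view: the clip is almost aligned with the tool. Its horn tips are at (228,140) and (283,143), the shoulder is at row ~187 and the lug is at (253,195–212).

```bash
cat > clip.py <<'E'
from m import *
def clip(c,near=(253,170),verbose=1):
    hsv=cv2.cvtColor(c['pixels'],cv2.COLOR_RGB2HSV)
    m,st,ce=big((hsv[...,0]<22)&(hsv[...,1]>120)&(hsv[...,2]>70),near);return m,st,ce
E
python3 - <<'E'
from clip import *
c=pickle.load(open('w2.pkl','rb'));m,st,ce=clip(c);print(st,ce)
C=cont(m);ys,xs=np.nonzero(m);mid=st[0]+st[2]/2
L=[]
for side in(C[C[:,0]<mid],C[C[:,0]>mid]):
    u=side[np.argmin(side[:,1])];print('horn',u);L.append(onz(c,u,.008))
L=np.array(L);h=L.mean(0);print(L,np.linalg.norm(L[0]-L[1]))
bot=C[C[:,1]>=C[:,1].max()-1.5].mean(0);b=onz(c,bot+[0,.5],.030);print('lug back',bot,b,'len',np.linalg.norm((b-h)[:2]))
ax=(b-h)[:2];print('clip x az',np.degrees(np.arctan2(ax[1],ax[0])))
# lug column widths, cross-piece extremes
for y in range(st[1],st[1]+st[3],2):
    x=np.nonzero(m[y])[0];print(y,x.min(),x.max(),len(x),c['pixels'][y,int((x.min()+x.max())/2)],end='|')
w=[onz(c,C[np.argmin(C[:,0]+.0*C[:,1])],.008),onz(c,C[np.argmax(C[:,0])],.008)];print('w',np.linalg.norm(w[0]-w[1]))
E
```

```text
[ 226  140   60   73 1536] [253.57291667 176.22070312]
horn [228. 140.]
horn [282. 142.]
[[ 0.6047856  -0.10961746  0.008     ]
 [ 0.54747314 -0.12851139  0.008     ]] 0.06034648345195518
lug back [251.92307692 211.84615385] [ 0.55270916 -0.04603186  0.03      ] len 0.07669591014528138
clip x az 107.78009750028814
140 228 229 2 [116  68  42]|142 226 282 6 [223 223 221]|144 227 285 12 [224 223 221]|146 228 284 12 [225 224 222]|148 229 282 11 [224 223 221]|150 231 281 11 [223 221 219]|152 229 280 19 [225 223 221]|154 229 280 30 [224 222 220]|156 229 280 33 [224 223 221]|158 229 280 33 [224 224 222]|160 229 280 32 [224 223 221]|162 229 280 20 [224 223 221]|164 229 280 16 [192 189 185]|166 229 280 15 [125 120 117]|168 229 280 15 [127 121 119]|170 229 279 15 [125 119 116]|172 228 279 20 [124 119 116]|174 228 279 27 [121 115 112]|176 228 279 25 [194 190 185]|178 228 279 24 [119 110 104]|180 228 279 50 [152  78  37]|182 228 278 51 [220 143  71]|184 229 278 50 [220 140  69]|186 228 278 51 [221 140  69]|188 230 278 49 [220 138  66]|190 248 277 17 [199 195 192]|192 248 258 11 [72 33 11]|194 248 258 11 [73 37 14]|196 247 258 10 [99 51 25]|198 247 258 12 [220 140  68]|200 247 258 12 [220 139  67]|202 247 258 12 [221 140  69]|204 247 258 12 [220 138  67]|206 247 258 12 [220 138  66]|208 247 258 12 [220 136  65]|210 246 257 12 [220 134  65]|212 247 257 11 [220 138  66]|w 0.06607405810929187
```

```bash
python3 - <<'E'
from pp import *
A=cur();B=T(down(-162),[.5556,-.0555,.06]);C=T(down(-162),[.5556,-.0555,.006]);rows(A,B,4);rows(B,C,3)
E
```

```text
N 4 dp [-0.0249, 0.0005, 0.0852] turn [-0.006, -0.005, 0.117]
N 3 dp [0.0, 0.0, 0.06] turn [0.0, 0.0, 0.0]
```

Request:
step_arm:
  rows:
    - {"dp": [-0.0249, 0.0005, 0.0852], "turn": [-0.006, -0.005, 0.117], "grip": 1}
    - {"dp": [-0.0249, 0.0005, 0.0852], "turn": [-0.006, -0.005, 0.117], "grip": 1}
    - {"dp": [-0.0249, 0.0005, 0.0852], "turn": [-0.006, -0.005, 0.117], "grip": 1}
    - {"dp": [-0.0249, 0.0005, 0.0852], "turn": [-0.006, -0.005, 0.117], "grip": 0.5}
    - {"dp": [0, 0, 0.06], "turn": [0, 0, 0], "grip": 0.5}
    - {"dp": [0, 0, 0.06], "turn": [0, 0, 0], "grip": 0.5}
    - {"dp": [0, 0, 0.06], "turn": [0, 0, 0], "grip": 0.5}
    - {"dp": [0, 0, 0], "turn": [0, 0, 0], "grip": 0.5}
    - {"dp": [0, 0, 0], "turn": [0, 0, 0], "grip": 0.5}
  newtons: 30

```text
time_s: 5.92
position: [0.5551, -0.0561, 0.0051]
tool_rot: [0.001, 0.808, -0.589, -0.001]
force: [-0.8, -0.6, 0.9]
gripper_width: 0.607
grasp_force: 0.0
```

```bash
python3 - <<'E'
from pp import *
A=cur();print(A.round(4).tolist());rows(A,T(down(-162),[.5556,-.0555,.006]),1)
E
```

```text
[[0.3071, -0.9517, -0.0022, 0.5551], [-0.9517, -0.3071, 0.0003, -0.0561], [-0.001, 0.002, -1.0, 0.0051], [0.0, 0.0, 0.0, 1.0]]
N 1 dp [-0.0014, -0.0023, -0.003] turn [0.023, 0.012, -0.023]
```

Request:
step_arm:
  rows:
    - {"dp": [0, 0, 0], "turn": [0, 0, 0], "grip": 0}
    - {"dp": [0, 0, 0], "turn": [0, 0, 0], "grip": 0}
    - {"dp": [0, 0, 0], "turn": [0, 0, 0], "grip": 0}
    - {"dp": [0, 0, 0], "turn": [0, 0, 0], "grip": 0}
    - {"dp": [0, 0, 0], "turn": [0, 0, 0], "grip": 0}
    - {"dp": [0, 0, 0], "turn": [0, 0, 0], "grip": 0}
    - {"dp": [0, 0, 0], "turn": [0, 0, 0], "grip": 0}
    - {"dp": [0, 0, -0.02], "turn": [0, 0, 0], "grip": 0}
    - {"dp": [0, 0, -0.06], "turn": [0, 0, 0], "grip": 0}
    - {"dp": [0, 0, -0.12], "turn": [0, 0, 0], "grip": 0}
  newtons: 30

```text
time_s: 6.75
position: [0.5502, -0.0559, 0.0612]
tool_rot: [0.003, 0.808, -0.59, -0.006]
force: [0.3, 0.3, -0.5]
gripper_width: 0.147
grasp_force: 30.0
```

Request:
step_arm:
  rows:
    - {"dp": [0, 0, -0.13], "turn": [0, 0, 0], "grip": 0}
    - {"dp": [0, 0, -0.13], "turn": [0, 0, 0], "grip": 0}
    - {"dp": [0, 0, -0.13], "turn": [0, 0, 0], "grip": 0}
    - {"dp": [0, 0, -0.13], "turn": [0, 0, 0], "grip": 0}
    - {"dp": [0, 0, 0], "turn": [0, 0, 0], "grip": 0}
    - {"dp": [0, 0, 0], "turn": [0, 0, 0], "grip": 0}

```text
time_s: 7.25
position: [0.5572, -0.0575, 0.2248]
tool_rot: [-0.001, 0.808, -0.589, 0.003]
force: [-0.0, -0.8, -1.3]
gripper_width: 0.149
grasp_force: 30.0
```

```bash
python3 - <<'E'
from pp import *
from clip import *
from workcell import capture
s=status.observe();print(s['grasp_force'],s['gripper_width'],s['position'])
c=capture('wrist');pickle.dump(c,open('w3.pkl','wb'));A=cur()
m,st,ce=clip(c,(253,270));print(st,ce)
C=cont(m);mid=st[0]+st[2]/2;zt=A[2,3]-.0051+.008
for sd in(C[C[:,0]<mid],C[C[:,0]>mid]):
    u=sd[np.argmin(sd[:,1])];q=onz(c,u,zt);print('horn',u,np.linalg.inv(A)@np.r_[q,1])
B1=T(down(-70),[.56,.0,.30]);rows(A,B1)
Rv=along(n,-e*0+np.array([np.cos(a),np.sin(a),0]))
# tool x=-e : clip origin = TCP + .037*toolx ; target origin 37mm out along e
for h in (.09,.045):
    B2=T(Rv,p+(.037+.037)*e+(.0051+h)*n);print(B2[:3,3]);rows(B1,B2)
E
```

```text
29.999264404177666 0.14926892330120348 [ 0.5571591  -0.05752146  0.22476988]
[221 302   5  49 172] [222.66860465 327.25      ]
horn [223. 302.] [-0.0550279  -0.02270257 -0.00292934  1.        ]
horn [224. 302.] [-0.05502009 -0.02198285 -0.00292904  1.        ]
N 19 dp [-0.0045, -0.0102, -0.0137] turn [0.0, 0.0, -0.971]
[0.57868533 0.11734421 0.24068987]
N 19 dp [0.0234, -0.005, 0.0103] turn [0.204, -0.211, -0.952]
[0.56105231 0.11022001 0.19990602]
N 19 dp [0.0216, -0.006, 0.018] turn [0.204, -0.211, -0.952]
```

Request:
step_arm:
  rows:
    - {"dp": [-0.0045, -0.0102, -0.0137], "turn": [0, 0, -0.971], "grip": 0}
    - {"dp": [-0.0045, -0.0102, -0.0137], "turn": [0, 0, -0.971], "grip": 0}
    - {"dp": [-0.0045, -0.0102, -0.0137], "turn": [0, 0, -0.971], "grip": 0}
    - {"dp": [-0.0045, -0.0102, -0.0137], "turn": [0, 0, -0.971], "grip": 0}
    - {"dp": [-0.0045, -0.0102, -0.0137], "turn": [0, 0, -0.971], "grip": 0}
    - {"dp": [-0.0045, -0.0102, -0.0137], "turn": [0, 0, -0.971], "grip": 0}
    - {"dp": [-0.0045, -0.0102, -0.0137], "turn": [0, 0, -0.971], "grip": 0}
    - {"dp": [-0.0045, -0.0102, -0.0137], "turn": [0, 0, -0.971], "grip": 0}
    - {"dp": [-0.0045, -0.0102, -0.0137], "turn": [0, 0, -0.971], "grip": 0}
    - {"dp": [-0.0045, -0.0102, -0.0137], "turn": [0, 0, -0.971], "grip": 0}

```text
time_s: 8.13
position: [0.568, -0.0275, 0.2587]
tool_rot: [0.0, 0.979, -0.203, -0.004]
force: [-0.1, -0.4, -1.1]
gripper_width: 0.146
grasp_force: 30.0
```

Request:
step_arm:
  rows:
    - {"dp": [-0.0045, -0.0102, -0.0137], "turn": [0, 0, -0.971], "grip": 0}
    - {"dp": [-0.0045, -0.0102, -0.0137], "turn": [0, 0, -0.971], "grip": 0}
    - {"dp": [-0.0045, -0.0102, -0.0137], "turn": [0, 0, -0.971], "grip": 0}
    - {"dp": [-0.0045, -0.0102, -0.0137], "turn": [0, 0, -0.971], "grip": 0}
    - {"dp": [-0.0045, -0.0102, -0.0137], "turn": [0, 0, -0.971], "grip": 0}
    - {"dp": [-0.0045, -0.0102, -0.0137], "turn": [0, 0, -0.971], "grip": 0}
    - {"dp": [-0.0045, -0.0102, -0.0137], "turn": [0, 0, -0.971], "grip": 0}
    - {"dp": [-0.0045, -0.0102, -0.0137], "turn": [0, 0, -0.971], "grip": 0}
    - {"dp": [-0.0045, -0.0102, -0.0137], "turn": [0, 0, -0.971], "grip": 0}
    - {"dp": [0.0234, -0.005, 0.0103], "turn": [0.204, -0.211, -0.952], "grip": 0}

```text
time_s: 8.97
position: [0.5641, 0.0041, 0.2948]
tool_rot: [-0.008, 0.976, 0.217, -0.013]
force: [0.7, -0.3, -0.2]
gripper_width: 0.147
grasp_force: 30.0
```

Request:
step_arm:
  rows:
    - {"dp": [0.0234, -0.005, 0.0103], "turn": [0.204, -0.211, -0.952], "grip": 0}
    - {"dp": [0.0234, -0.005, 0.0103], "turn": [0.204, -0.211, -0.952], "grip": 0}
    - {"dp": [0.0234, -0.005, 0.0103], "turn": [0.204, -0.211, -0.952], "grip": 0}
    - {"dp": [0.0234, -0.005, 0.0103], "turn": [0.204, -0.211, -0.952], "grip": 0}
    - {"dp": [0.0234, -0.005, 0.0103], "turn": [0.204, -0.211, -0.952], "grip": 0}
    - {"dp": [0.0234, -0.005, 0.0103], "turn": [0.204, -0.211, -0.952], "grip": 0}
    - {"dp": [0.0234, -0.005, 0.0103], "turn": [0.204, -0.211, -0.952], "grip": 0}
    - {"dp": [0.0234, -0.005, 0.0103], "turn": [0.204, -0.211, -0.952], "grip": 0}
    - {"dp": [0.0234, -0.005, 0.0103], "turn": [0.204, -0.211, -0.952], "grip": 0}

```text
time_s: 9.72
position: [0.5965, 0.0564, 0.2621]
tool_rot: [-0.072, 0.822, 0.555, -0.107]
force: [0.3, 0.2, 0.0]
gripper_width: 0.151
grasp_force: 30.0
```

Request:
step_arm:
  rows:
    - {"dp": [0.0234, -0.005, 0.0103], "turn": [0.204, -0.211, -0.952], "grip": 0}
    - {"dp": [0.0234, -0.005, 0.0103], "turn": [0.204, -0.211, -0.952], "grip": 0}
    - {"dp": [0.0234, -0.005, 0.0103], "turn": [0.204, -0.211, -0.952], "grip": 0}
    - {"dp": [0.0234, -0.005, 0.0103], "turn": [0.204, -0.211, -0.952], "grip": 0}
    - {"dp": [0.0234, -0.005, 0.0103], "turn": [0.204, -0.211, -0.952], "grip": 0}
    - {"dp": [0.0234, -0.005, 0.0103], "turn": [0.204, -0.211, -0.952], "grip": 0}
    - {"dp": [0.0234, -0.005, 0.0103], "turn": [0.204, -0.211, -0.952], "grip": 0}
    - {"dp": [0, 0, 0], "turn": [0, 0, 0], "grip": 0}
    - {"dp": [0, 0, 0], "turn": [0, 0, 0], "grip": 0}

```text
time_s: 10.47
position: [0.586, 0.1051, 0.2419]
tool_rot: [-0.113, 0.616, 0.761, -0.167]
force: [-0.5, -0.8, -1.3]
gripper_width: 0.147
grasp_force: 30.0
```

```bash
python3 - <<'E'
from pp import *
from workcell import capture
c=capture('wrist');pickle.dump(c,open('w3.pkl','wb'));cv2.imwrite('pics/w3.png',c['pixels'][:,:,::-1])
s=status.observe();print(s['grasp_force'],s['gripper_width'],s['position'])
A=cur();Rv=along(n,np.array([np.cos(a),np.sin(a),0]));print(n@(A[:3,3]-p),e@(A[:3,3]-p),np.degrees((R.from_matrix(Rv.T@A[:3,:3])).as_rotvec()))
rows(A,T(Rv,p+.074*e+(.0051+.02)*n))
E
```

```text
29.99922327697277 0.14582170581941076 [0.58652007 0.10459092 0.24291407]
0.09816676451346126 0.08875958588845193 [-1.74552594  2.15947509  9.55297699]
N 2 dp [0.0206, -0.0078, 0.1223] turn [0.175, -0.216, -0.955]
```

View pics/w3.png

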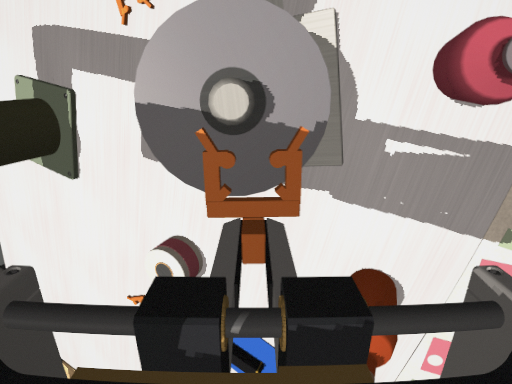

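Wrist view: the clip is held square, with horn tips at (199,130) and (306,130). The shaft end is at (230,100) and the flange is ahead of the mouth. I refine the reel pose and the in-hand offset from this view.

```bash
python3 - <<'E'
from fl import *
from pp import cur,rows,T,along,p as p0,n as n0
d['w3']=pickle.load(open('w3.pkl','rb'));A=cur()
def nn(q): a=np.array([q[0],q[1],1]);return a/np.linalg.norm(a)
q=np.r_[p0,n0[:2]/n0[2]]
for it in range(5):
    P={}
    for k in('w','w3','top','scene'):
        P[k]=radial(d[k],q[:3],nn(q[3:]))
        if k=='w3': P[k]=P[k][(P[k][:,1]<185)&(P[k][:,1]>6)]
        if k=='w': P[k]=P[k][~((P[k][:,1]<120)&(P[k][:,0]>270))]
    def res(q,ks):
        p=q[:3];n=nn(q[3:5]);o=[]
        for k in ks:
            for uv in P[k]:
                a=np.linalg.norm(onplane(d[k],uv,p,n)-p);pl=p-.005*n;b=np.linalg.norm(onplane(d[k],uv,pl,n)-pl);o.append(min(a,b)-.09)
        return np.array(o)
    def fit(ks,q):return least_squares(lambda x:np.r_[res(x,ks),.4*(np.hypot(x[3],x[4])-np.tan(np.radians(25)))],q,loss='soft_l1',f_scale=.001).x
    q=fit(P.keys(),q)
for ks in(P.keys(),['w','w3']):
    x=fit(ks,q);print(list(ks),x.round(4),'az',np.degrees(np.arctan2(x[4],x[3])).round(2),{k:(len(P[k]),round(float(np.median(abs(res(x,[k])))),5)) for k in ks})
n=nn(q[3:])
# shaft end centre by blobs in both wrist views
U=[]
for k,u in(('w',(250,178)),('w3',(230,100))):
    g=cv2.cvtColor(d[k]['pixels'],cv2.COLOR_RGB2GRAY);x,y=u;s=g[y-22:y+22,x-22:x+22];th,b=cv2.threshold(s,0,1,cv2.THRESH_OTSU)
    m,st,ce=big(b==1,(22,22));ce=ce+[x-22,y-22];U.append((d[k],ce));print(k,th,st,ce,proj(d[k],q[:3]+.036*n))
t,er=tri(*U);print('tip',t,er,'base',t-.036*n)
from clip import clip
c=d['w3'];m,st,ce=clip(c,(253,190));C=cont(m);print(st)
for sd in(C[C[:,0]<252],C[C[:,0]>252]):
    u=sd[np.argmin(sd[:,1])];pl=A[:3,3]+A[:3,:3]@[0,0,-.003];Q=onplane(c,u,pl,A[:3,2]);print('horn',u,(np.linalg.inv(A)@np.r_[Q,1])[:3].round(4))
E
```

```text
['w', 'w3', 'top', 'scene'] [0.5138 0.1709 0.154  0.4298 0.1764] az 22.31 {'w': (49, 0.00078), 'w3': (35, 0.0007), 'top': (51, 0.00202), 'scene': (55, 0.00227)}
['w', 'w3'] [0.5132 0.1698 0.1531 0.4428 0.1458] az 18.22 {'w': (49, 0.00037), 'w3': (35, 0.00031)}
w 70.0 [  6   9  32  32 783] [249.37931034 180.72413793] [[251.72596086 181.16657145]]
w3 136.0 [   1    5   40   37 1215] [228.11769547 100.84609053] [[230.91962653  98.82202786]]
tip [0.52399819 0.17407997 0.18305133] [0.0001, 0.0001] base [0.50996538 0.16832208 0.15040279]
[ 195  127  114  136 5551]
horn [203. 128.] [ 0.0689 -0.0289 -0.003 ]
horn [300. 127.] [ 0.0695  0.0272 -0.003 ]
```

```bash
cat >pp.py <<'E'
from pl import *
a,t=np.radians(19.5),np.radians(25);n=np.array([np.sin(t)*np.cos(a),np.sin(t)*np.sin(a),np.cos(t)]);p=np.array([.5133,.1701,.1535])
e=np.array([np.sin(a),-np.cos(a),0]);Rv=along(n,np.array([np.cos(a),np.sin(a),0]))
def place(D,h,dy=.001): return T(Rv,p+(D+.039)*e+(.0051+h)*n+dy*Rv[:,1])
E
python3 - <<'E'
from pp import *
A=cur();B=place(.036,.045);rows(A,B);rows(B,place(.036,.015))
E
```

```text
N 2 dp [0.0166, -0.0103, 0.0848] turn [0.179, -0.114, -0.727]
N 1 dp [0.0, 0.0, 0.1] turn [0.0, 0.0, 0.0]
```

Request:
step_arm:
  rows:
    - {"dp": [0.0166, -0.0103, 0.0848], "turn": [0.179, -0.114, -0.727], "grip": 0}
    - {"dp": [0.0166, -0.0103, 0.0848], "turn": [0.179, -0.114, -0.727], "grip": 0}
    - {"dp": [0, 0, 0], "turn": [0, 0, 0], "grip": 0}
    - {"dp": [0, 0, 0], "turn": [0, 0, 0], "grip": 0}
    - {"dp": [0, 0, 0], "turn": [0, 0, 0], "grip": 0}

```text
time_s: 10.93
position: [0.5612, 0.1064, 0.2016]
tool_rot: [-0.123, 0.564, 0.797, -0.175]
force: [-0.7, -0.9, -0.5]
gripper_width: 0.148
grasp_force: 30.0
```

```bash
python3 - <<'E'
from pp import *
from workcell import capture
from clip import *
A=cur();rows(A,place(.036,.015),3);rows(A,place(.036,.045),1)
c=capture('wrist');pickle.dump(c,open('w4.pkl','wb'));cv2.imwrite('pics/w4.png',c['pixels'][:,:,::-1])
m,st,ce=clip(c,(253,190));C=cont(m);print(st)
for sd in(C[C[:,0]<252],C[C[:,0]>252]):
    u=sd[np.argmin(sd[:,1])];pl=A[:3,3]+A[:3,:3]@[0,0,-.003];Q=onplane(c,u,pl,A[:3,2]);print('horn',u,Q-p,'e',(Q-p)@e,'y',(Q-p)@Rv[:,1])
k=c
g=cv2.cvtColor(c['pixels'],cv2.COLOR_RGB2GRAY);u=proj(c,p+.036*n)[0].astype(int);print(u);x,y=u
s=g[max(0,y-30):y+30,x-30:x+30];th,b=cv2.threshold(s,0,1,cv2.THRESH_OTSU);m,st,ce=big(b==1,(30,min(30,y)));uv=ce+[x-30,max(0,y-30)];print(uv,st)
tp=onplane(c,uv,p+.036*n,n)-p;print('tip e,y',tp@e,tp@Rv[:,1])
E
```

```text
N 3 dp [0.0012, -0.0005, 0.0373] turn [0.022, 0.004, -0.006]
N 1 dp [0.0035, -0.0011, 0.0119] turn [0.065, 0.011, -0.018]
[ 195  127  114  136 5616]
horn [203. 128.] [ 0.00155531 -0.0077076   0.06279277] e 0.007784680410435043 y -0.02754042989834833
horn [300. 127.] [0.04978375 0.00987582 0.03920791] e 0.0073087950865572526 y 0.028949187460519617
[250 112]
[248.62433511 107.5831117 ] [   3    6   50   42 1504]
tip e,y -0.0029743611594222233 -0.0010786661242555022
```

View pics/w4.png

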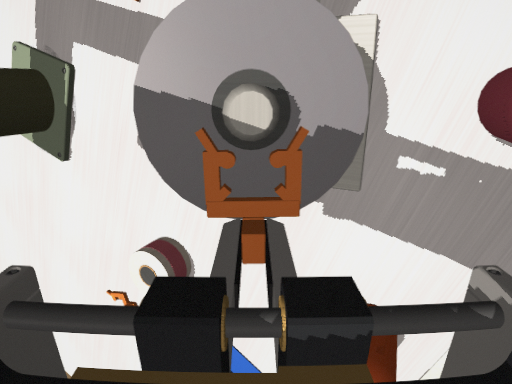

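Wrist view: the mouth straddles the shaft end at (249,108) with the clip's mid-line at column 252, about 1–2 mm off sideways. I correct this and lower.

```bash
python3 - <<'E'
from pp import *
A=cur();B=place(.035,.012,0);rows(A,B,4);rows(B,place(.035,.002,0),3)
E
```

```text
N 4 dp [0.0018, -0.0015, 0.0311] turn [0.021, 0.004, -0.004]
N 3 dp [0.0, 0.0, 0.0111] turn [0.0, 0.0, 0.0]
```

Request:
step_arm:
  rows:
    - {"dp": [0.0018, -0.0015, 0.0311], "turn": [0.021, 0.004, -0.004], "grip": 0}
    - {"dp": [0.0018, -0.0015, 0.0311], "turn": [0.021, 0.004, -0.004], "grip": 0}
    - {"dp": [0.0018, -0.0015, 0.0311], "turn": [0.021, 0.004, -0.004], "grip": 0}
    - {"dp": [0.0018, -0.0015, 0.0311], "turn": [0.021, 0.004, -0.004], "grip": 0}
    - {"dp": [0, 0, 0.0111], "turn": [0, 0, 0], "grip": 0}
    - {"dp": [0, 0, 0.0111], "turn": [0, 0, 0], "grip": 0}
    - {"dp": [0, 0, 0], "turn": [0, 0, 0], "grip": 0}

```text
time_s: 11.57
position: [0.5403, 0.1024, 0.1617]
tool_rot: [-0.126, 0.562, 0.798, -0.178]
force: [1.0, -0.6, -0.9]
gripper_width: 0.147
grasp_force: 30.0
```

Request:
step_arm:
  rows:
    - {"dp": [0, 0, 0.0067], "turn": [0, 0, 0], "grip": 0}
    - {"dp": [0, 0, 0], "turn": [0, 0, 0], "grip": 0}

```text
time_s: 11.73
position: [0.5404, 0.1023, 0.1614]
tool_rot: [-0.126, 0.562, 0.798, -0.177]
force: [0.4, 0.9, 6.3]
gripper_width: 0.146
grasp_force: 30.0
```

Request:
step_arm:
  rows:
    - {"dp": [0, 0, 0.0067], "turn": [0, 0, 0], "grip": 0}
    - {"dp": [0, 0, 0], "turn": [0, 0, 0], "grip": 0}

```text
time_s: 11.9
position: [0.5404, 0.1023, 0.1614]
tool_rot: [-0.125, 0.563, 0.798, -0.176]
force: [1.0, 1.8, 12.0]
gripper_width: 0.148
grasp_force: 30.0
```

Contact shows the flange at z≈0.156, as described. I ease off, release and back away along the shaft axis.

Request:
step_arm:
  rows:
    - {"dp": [0, 0, -0.009], "turn": [0, 0, 0], "grip": 0}
    - {"dp": [0, 0, 0], "turn": [0, 0, 0], "grip": 0.25}
    - {"dp": [0, 0, 0], "turn": [0, 0, 0], "grip": 0.35}
    - {"dp": [0, 0, 0], "turn": [0, 0, 0], "grip": 0.4}
    - {"dp": [0, 0, -0.03], "turn": [0, 0, 0], "grip": 0.4}
    - {"dp": [0, 0, -0.1], "turn": [0, 0, 0], "grip": 0.4}
    - {"dp": [0, 0, -0.13], "turn": [0, 0, 0], "grip": 0.7}
    - {"dp": [0, 0, -0.13], "turn": [0, 0, 0], "grip": 0.9}
    - {"dp": [0, 0, 0], "turn": [0, 0, 0], "grip": 1}
    - {"dp": [0, 0, 0], "turn": [0, 0, 0], "grip": 1}

```text
time_s: 12.73
position: [0.5891, 0.119, 0.2689]
tool_rot: [-0.124, 0.563, 0.798, -0.176]
force: [0.9, -0.0, 0.7]
gripper_width: 0.648
grasp_force: 0.0
```

```bash
python3 - <<'E'
from pp import *
from workcell import capture
A=cur();print(A[:3,3])
c=capture('wrist');pickle.dump(c,open('w5.pkl','wb'));cv2.imwrite('pics/w5.png',c['pixels'][:,:,::-1])
E
```

```text
[0.58911874 0.11904817 0.26889588]
```

View pics/w5.png

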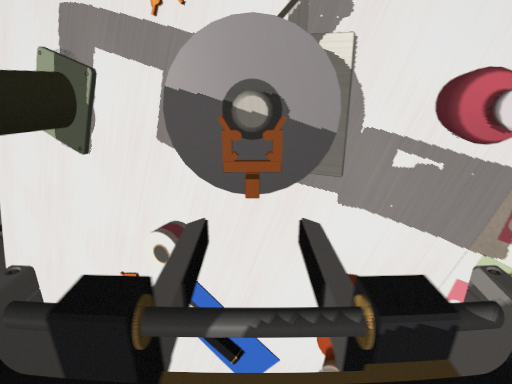

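Wrist view: the clip lies flat with its mouth astride the shaft. The horns are at (221,118) and (283,118), the shoulder back edge is at row ~172 and the lug at (252,190). I measure its pose in the reel's plane by numbers.

```bash
sed -i 's/p=np.array.*/p=np.array([.5140,.1703,.1555])/' pp.py; cat > mc.py <<'E'
from fl import radial
from clip import *
from pp import p,n,e,Rv
def mc(c,near=(252,150)):
    P=radial(c,p,n);P=P[(P[:,1]>3)&(P[:,1]<165)]
    Q=np.array([onplane(c,u,p,n)-p for u in P]);xy=np.c_[Q@Rv[:,1],Q@e]
    f=least_squares(lambda x:np.hypot(*(xy-x).T)-.09,[0,0],loss='soft_l1',f_scale=.001);print('flange centre (y,e) mm',(f.x*1000).round(1),len(xy),np.median(abs(f.fun)))
    m,st,ce=clip(c,near);C=cont(m);mid=st[0]+st[2]/2;print(st)
    K=np.array([onplane(c,u,p+.008*n,n)-p for u in C]);k=np.c_[K@Rv[:,1],K@e]*1000
    h=[]
    for s in(k[k[:,0]<k[:,0].mean()],k[k[:,0]>k[:,0].mean()]):h.append(s[np.argmin(s[:,1])])
    print('horns y,e',np.round(h,1).tolist())
    for s in (-1,1):
        b=[k[(k[:,0]*s>y)&(k[:,0]*s<y+3)][:,1].max().round(1) for y in(10,14,18,22)];print('back edge',s,b)
    K=np.array([onplane(c,u,p+.03*n,n)-p for u in C]);k=np.c_[K@Rv[:,1],K@e]*1000;print('lug end',k[k[:,1]>k[:,1].max()-1.5].mean(0).round(1),'width',k[:,0].min().round(1),k[:,0].max().round(1))
E
python3 - <<'E'
from mc import *
mc(pickle.load(open('w5.pkl','rb')))
E
```

```text
flange centre (y,e) mm [-1.1  0.8] 35 0.0009833151436239168
[ 218  116   69   82 2070]
horns y,e [[-31.1, 5.8], [30.2, 5.7]]
back edge -1 [np.float64(60.9), np.float64(60.9), np.float64(60.9), np.float64(60.9)]
back edge 1 [np.float64(60.9), np.float64(60.9), np.float64(60.9), np.float64(60.9)]
lug end [ 0.2 81.3] width -30.6 30.8
```

```bash
python3 - <<'E'
from pp import *
A=cur();rows(A,T(down(79),[.51,-.32,.20]))
E
```

```text
N 13 dp [-0.0663, -0.0948, 0.0378] turn [-0.35, -0.201, -0.898]
```

Request:
step_arm:
  rows:
    - {"dp": [-0.0663, -0.0948, 0.0378], "turn": [-0.35, -0.201, -0.898], "grip": 1}
    - {"dp": [-0.0663, -0.0948, 0.0378], "turn": [-0.35, -0.201, -0.898], "grip": 1}
    - {"dp": [-0.0663, -0.0948, 0.0378], "turn": [-0.35, -0.201, -0.898], "grip": 1}
    - {"dp": [-0.0663, -0.0948, 0.0378], "turn": [-0.35, -0.201, -0.898], "grip": 1}
    - {"dp": [-0.0663, -0.0948, 0.0378], "turn": [-0.35, -0.201, -0.898], "grip": 1}
    - {"dp": [-0.0663, -0.0948, 0.0378], "turn": [-0.35, -0.201, -0.898], "grip": 1}
    - {"dp": [-0.0663, -0.0948, 0.0378], "turn": [-0.35, -0.201, -0.898], "grip": 1}
    - {"dp": [-0.0663, -0.0948, 0.0378], "turn": [-0.35, -0.201, -0.898], "grip": 1}
    - {"dp": [-0.0663, -0.0948, 0.0378], "turn": [-0.35, -0.201, -0.898], "grip": 1}
    - {"dp": [-0.0663, -0.0948, 0.0378], "turn": [-0.35, -0.201, -0.898], "grip": 1}

```text
time_s: 13.62
position: [0.4816, -0.2187, 0.2279]
tool_rot: [-0.033, 0.21, 0.976, -0.042]
force: [0.8, 0.1, -0.2]
gripper_width: 1.001
grasp_force: 0.0
```

Request:
step_arm:
  rows:
    - {"dp": [-0.0663, -0.0948, 0.0378], "turn": [-0.35, -0.201, -0.898], "grip": 1}
    - {"dp": [-0.0663, -0.0948, 0.0378], "turn": [-0.35, -0.201, -0.898], "grip": 1}
    - {"dp": [-0.0663, -0.0948, 0.0378], "turn": [-0.35, -0.201, -0.898], "grip": 1}
    - {"dp": [0, 0, 0], "turn": [0, 0, 0], "grip": 1}
    - {"dp": [0, 0, 0], "turn": [0, 0, 0], "grip": 1}
    - {"dp": [0, 0, 0], "turn": [0, 0, 0], "grip": 1}

```text
time_s: 14.12
position: [0.5079, -0.3189, 0.1978]
tool_rot: [-0.003, 0.096, 0.995, 0.001]
force: [0.2, 0.3, 0.4]
gripper_width: 1.002
grasp_force: 0.0
```

```bash
cat > fork.py <<'E'
from m import *
def fork(c,zm=.003):
    hsv=cv2.cvtColor(c['pixels'],cv2.COLOR_RGB2HSV)
    bl=(hsv[...,0]>100)&(hsv[...,0]<125)&(hsv[...,1]>130)&(hsv[...,2]>40);m,st,ce=big(bl);print('mat',st)
    hull=np.zeros(m.shape,np.uint8);cv2.fillPoly(hull,[cv2.convexHull(cont(m).astype(np.int32))],1)
    f=cv2.erode(hull,np.ones((3,3))).astype(bool)
    out={}
    for nme,mm,z in(('head',f&~bl&(hsv[...,2]>75)&(hsv[...,1]<90),zm+.010),('hand',f&(hsv[...,2]<70)&~bl,zm+.026),('band',f&(hsv[...,0]>15)&(hsv[...,0]<40)&(hsv[...,1]>100)&(hsv[...,2]>60),zm+.026)):
        L,st,ce=big(mm);P=np.array([onz(c,u,z)[:2] for u in cont(L)])*1000
        r=cv2.minAreaRect(P.astype(np.float32));print(nme,st,ce.round(1),onz(c,ce,z).round(4),np.round(r[0],1),np.round(r[1],1),round(r[2],1));out[nme]=(P,r,L)
    return out
E
python3 - <<'E'
from fork import *
from workcell import capture,status
s=status.observe();print(s['position'],s['joint_positions'].round(2),s['time_s'])
c=capture('wrist');pickle.dump(c,open('w6.pkl','wb'));fork(c)
E
```

```text
[ 0.5079016  -0.31886704  0.19777431] [-0.7   0.27  1.48 -0.    1.4  -2.08] 14.1167
mat [  204    88   110   180 13846]
head [ 230   97   41   59 1532] [250.5 125.7] [ 0.455  -0.3113  0.013 ] [ 456.  -311.7] [47.7 69.6] 79.5
hand [ 241  162   21   70 1393] [251.2 196.5] [ 0.5381 -0.3268  0.029 ] [ 539.6 -327.2] [24.5 89.8] 79.4
band [241 160  21   4  41] [251.9 161.3] [ 0.4949 -0.3173  0.029 ] [ 495.  -318.5] [23.8  3.6] 78.9
```

```bash
python3 - <<'E'
from pp import *
A=cur();B=T(down(79.4),[.5346,-.3264,.05]);rows(A,B,5);rows(B,T(down(79.4),[.5346,-.3264,.0065]),3)
E
```

```text
N 5 dp [-0.0183, -0.0019, 0.0991] turn [0.002, -0.01, -0.015]
N 3 dp [0.0, 0.0, 0.0483] turn [0.0, 0.0, 0.0]
```

Request:
step_arm:
  rows:
    - {"dp": [-0.0183, -0.0019, 0.0991], "turn": [0.002, -0.01, -0.015], "grip": 0.8}
    - {"dp": [-0.0183, -0.0019, 0.0991], "turn": [0.002, -0.01, -0.015], "grip": 0.7}
    - {"dp": [-0.0183, -0.0019, 0.0991], "turn": [0.002, -0.01, -0.015], "grip": 0.6}
    - {"dp": [-0.0183, -0.0019, 0.0991], "turn": [0.002, -0.01, -0.015], "grip": 0.6}
    - {"dp": [-0.0183, -0.0019, 0.0991], "turn": [0.002, -0.01, -0.015], "grip": 0.6}
    - {"dp": [0, 0, 0.0483], "turn": [0, 0, 0], "grip": 0.6}
    - {"dp": [0, 0, 0.0483], "turn": [0, 0, 0], "grip": 0.6}
    - {"dp": [0, 0, 0.0483], "turn": [0, 0, 0], "grip": 0.6}
    - {"dp": [0, 0, 0], "turn": [0, 0, 0], "grip": 0.6}
    - {"dp": [0, 0, 0], "turn": [0, 0, 0], "grip": 0.6}
  newtons: 60

```text
time_s: 15.0
position: [0.5356, -0.3269, 0.0074]
tool_rot: [0.001, 0.092, 0.996, -0.001]
force: [0.1, -0.2, 0.2]
gripper_width: 0.602
grasp_force: 0.0
```

Request:
step_arm:
  rows:
    - {"dp": [0, 0, 0], "turn": [0, 0, 0], "grip": 0}
    - {"dp": [0, 0, 0], "turn": [0, 0, 0], "grip": 0}
    - {"dp": [0, 0, 0], "turn": [0, 0, 0], "grip": 0}
    - {"dp": [0, 0, 0], "turn": [0, 0, 0], "grip": 0}
    - {"dp": [0, 0, 0], "turn": [0, 0, 0], "grip": 0}
    - {"dp": [0, 0, 0], "turn": [0, 0, 0], "grip": 0}

```text
time_s: 15.5
position: [0.5363, -0.3284, 0.0085]
tool_rot: [0.002, 0.093, 0.996, -0.001]
force: [0.3, 2.0, 4.3]
gripper_width: 0.269
grasp_force: 60.0
```

```bash
python3 - <<'E'
from pp import *
A=cur();print(A.round(4).tolist())
np.save('grabfork.npy',A)
up=A.copy();up[2,3]+=.25;rows(A,up)
# TCP relative: tip at tool x=+.115(approx)
for D,h in((.085,.045),):
    B=T(Rv,p+(.026+D+.115)*e+(.0035+h)*n);print(B[:3,3]);rows(up,B)
E
```

```text
[[-0.9828, 0.1847, 0.0034, 0.5363], [0.1847, 0.9828, -0.002, -0.3284], [-0.0037, -0.0014, -1.0, 0.0085], [0.0, 0.0, 0.0, 1.0]]
N 7 dp [-0.0004, -0.0002, -0.119] turn [0.0, 0.0, 0.0]
[ 0.60876166 -0.03589494  0.19945593]
N 13 dp [0.0321, 0.076, 0.0013] turn [0.349, 0.204, 0.905]
```

Request:
step_arm:
  rows:
    - {"dp": [0, 0, -0.04], "turn": [0, 0, 0], "grip": 0}
    - {"dp": [0, 0, -0.119], "turn": [0, 0, 0], "grip": 0}
    - {"dp": [0, 0, -0.119], "turn": [0, 0, 0], "grip": 0}
    - {"dp": [0, 0, -0.119], "turn": [0, 0, 0], "grip": 0}
    - {"dp": [0, 0, -0.119], "turn": [0, 0, 0], "grip": 0}
    - {"dp": [0, 0, -0.119], "turn": [0, 0, 0], "grip": 0}
    - {"dp": [0, 0, -0.119], "turn": [0, 0, 0], "grip": 0}
    - {"dp": [0, 0, -0.079], "turn": [0, 0, 0], "grip": 0}
    - {"dp": [0.0321, 0.076, 0.0013], "turn": [0.349, 0.204, 0.905], "grip": 0}
    - {"dp": [0.0321, 0.076, 0.0013], "turn": [0.349, 0.204, 0.905], "grip": 0}

```text
time_s: 16.33
position: [0.5269, -0.2813, 0.2598]
tool_rot: [-0.017, 0.175, 0.984, -0.032]
force: [-0.3, 1.0, -2.5]
gripper_width: 0.268
grasp_force: 60.0
```

Request:
step_arm:
  rows:
    - {"dp": [0.0321, 0.076, 0.0013], "turn": [0.349, 0.204, 0.905], "grip": 0}
    - {"dp": [0.0321, 0.076, 0.0013], "turn": [0.349, 0.204, 0.905], "grip": 0}
    - {"dp": [0.0321, 0.076, 0.0013], "turn": [0.349, 0.204, 0.905], "grip": 0}
    - {"dp": [0.0321, 0.076, 0.0013], "turn": [0.349, 0.204, 0.905], "grip": 0}
    - {"dp": [0.0321, 0.076, 0.0013], "turn": [0.349, 0.204, 0.905], "grip": 0}
    - {"dp": [0.0321, 0.076, 0.0013], "turn": [0.349, 0.204, 0.905], "grip": 0}
    - {"dp": [0.0321, 0.076, 0.0013], "turn": [0.349, 0.204, 0.905], "grip": 0}
    - {"dp": [0.0321, 0.076, 0.0013], "turn": [0.349, 0.204, 0.905], "grip": 0}

```text
time_s: 17.0
position: [0.5663, -0.0901, 0.2241]
tool_rot: [-0.098, 0.467, 0.868, -0.14]
force: [1.4, -0.4, -2.1]
gripper_width: 0.272
grasp_force: 60.0
```

Request:
step_arm:
  rows:
    - {"dp": [0.0321, 0.076, 0.0013], "turn": [0.349, 0.204, 0.905], "grip": 0}
    - {"dp": [0.0321, 0.076, 0.0013], "turn": [0.349, 0.204, 0.905], "grip": 0}
    - {"dp": [0.0321, 0.076, 0.0013], "turn": [0.349, 0.204, 0.905], "grip": 0}
    - {"dp": [0, 0, 0], "turn": [0, 0, 0], "grip": 0}
    - {"dp": [0, 0, 0], "turn": [0, 0, 0], "grip": 0}
    - {"dp": [0, 0, 0], "turn": [0, 0, 0], "grip": 0}

```text
time_s: 17.5
position: [0.6072, -0.0358, 0.1985]
tool_rot: [-0.125, 0.563, 0.797, -0.177]
force: [0.6, -0.1, -1.1]
gripper_width: 0.271
grasp_force: 60.0
```

```bash
cat > fh.py <<'E'
from mc import *
from pp import cur
def forkhand(c,A,zu=.004):
    """prong tips in tool frame (top of prongs 10 mm above underside)"""
    hsv=cv2.cvtColor(c['pixels'],cv2.COLOR_RGB2HSV)
    pl=A[:3,3]+A[:3,:3]@[0,0,zu-.010]
    X=lambda u:(np.linalg.inv(A)@np.r_[onplane(c,u,pl,A[:3,2]),1])[:2]*1000
    g=cv2.cvtColor(c['pixels'],cv2.COLOR_RGB2GRAY).astype(int)
    B=np.linalg.inv(A)
    # sample strips along prong centre lines: tool y=+-17.25, x from 95..130
    for y in(-.01725,.01725):
        xs=np.arange(.09,.14,.0015);uv=proj(c,[A[:3,3]+A[:3,:3]@[x,y,zu-.010] for x in xs]).round().astype(int)
        print('strip',y,[int(g[v,u]) for u,v in uv])
    for x in(.09,.105):
        ys=np.arange(-.034,.035,.002);uv=proj(c,[A[:3,3]+A[:3,:3]@[x,y,zu-.010] for y in ys]).round().astype(int)
        print('cross',x,[int(g[v,u]) for u,v in uv])
E
python3 - <<'E'
from fh import *
from workcell import capture,status
s=status.observe();print(s['position'],s['gripper_width'],s['time_s'])
A=cur();print('n,e,y',n@(A[:3,3]-p),e@(A[:3,3]-p),Rv[:,1]@(A[:3,3]-p),np.degrees(R.from_matrix(Rv.T@A[:3,:3]).as_rotvec()))
c=capture('wrist');pickle.dump(c,open('w7.pkl','wb'));cv2.imwrite('pics/w7.png',c['pixels'][:,:,::-1]);forkhand(c,A)
try: mc(c,proj(c,p+.04*e)[0])
except Exception as x:print(x)
E
```

```text
[ 0.60716372 -0.03583413  0.19846945] 0.27142128285917827 17.5
n,e,y 0.0469779389547878 0.2254092734413118 -0.0009298576993223847 [ 0.06474711 -0.02830866 -0.05032605]
strip -0.01725 [113, 112, 113, 114, 113, 113, 114, 114, 114, 113, 114, 114, 117, 115, 116, 116, 114, 116, 114, 142, 143, 143, 73, 91, 67, 156, 155, 154, 155, 155, 156, 51, 52, 51]
strip 0.01725 [114, 114, 114, 115, 115, 116, 114, 114, 116, 116, 202, 203, 203, 201, 204, 202, 202, 201, 116, 135, 135, 110, 70, 67, 75, 85, 85, 86, 85, 85, 84, 53, 52, 52]
cross 0.09 [135, 134, 136, 133, 134, 138, 115, 110, 115, 112, 113, 112, 70, 130, 133, 133, 132, 129, 128, 131, 131, 130, 114, 112, 111, 112, 113, 112, 111, 84, 129, 129, 128, 128, 127]
cross 0.105 [136, 137, 137, 134, 137, 133, 115, 114, 113, 114, 114, 114, 90, 111, 124, 129, 132, 134, 131, 134, 132, 131, 131, 114, 113, 197, 200, 198, 197, 134, 237, 180, 131, 132, 128]
flange centre (y,e) mm [-0.   0.3] 5 0.0005326746038981367
[244   0  23  15 236]
horns y,e [[-6.8, 77.3], [7.6, 77.3]]
zero-size array to reduction operation maximum which has no identity
```

Request:
step_arm:
  rows:
    - {"dp": [0.05, 0.0055, 0], "turn": [0, 0, 0], "grip": 0}
    - {"dp": [0.05, 0, 0], "turn": [0, 0, 0], "grip": 0}
    - {"dp": [0, 0, 0], "turn": [0, 0, 0], "grip": 0}
    - {"dp": [0, 0, 0.05], "turn": [0, 0, 0], "grip": 0}
    - {"dp": [0, 0, 0.05], "turn": [0, 0, 0], "grip": 0}
    - {"dp": [0, 0, 0.02], "turn": [0, 0, 0], "grip": 0}
    - {"dp": [0, 0, 0], "turn": [0, 0, 0], "grip": 0}
    - {"dp": [0, 0, 0], "turn": [0, 0, 0], "grip": 0}

```text
time_s: 18.22
position: [0.5842, -0.0115, 0.1654]
tool_rot: [-0.125, 0.563, 0.797, -0.177]
force: [1.3, -0.2, -1.6]
gripper_width: 0.271
grasp_force: 60.0
```

```bash
cat > st.py <<'E'
from fh import *
from workcell import capture,status
import sys
c=capture('wrist');pickle.dump(c,open('wl.pkl','wb'))
X=[]
s=status.observe();A=cur();print('n,e,y',(np.array([n,e,Rv[:,1]])@(A[:3,3]-p)*1000).round(1),'F n,e,y',(np.array([n,e,Rv[:,1]])@s['force']).round(1),s['time_s'])
forkhand(c,A)
m,st,ce=clip(c,proj(c,p+.03*e+.008*n)[0]);C=cont(m);print('clip',st)
K=np.array([onplane(c,u,p+.008*n,n)-p for u in C]);k=np.c_[K@Rv[:,1],K@e]*1000
h=[s[np.argmin(s[:,1])].round(1).tolist() for s in(k[k[:,0]<-15],k[k[:,0]>15]) if len(s)];print('horns',h,'maxe',k[:,1].max().round(1))
E
python3 st.py
```

```text
n,e,y [ 12.  195.1   1.2] F n,e,y [-0.5  0.3  0.6] 18.2667
strip -0.01725 [114, 115, 115, 115, 115, 113, 114, 114, 115, 114, 115, 115, 115, 115, 116, 116, 168, 206, 145, 156, 157, 156, 157, 155, 156, 85, 45, 150, 158, 159, 159, 51, 49, 52]
strip 0.01725 [114, 113, 113, 115, 141, 201, 203, 202, 202, 200, 203, 203, 202, 202, 203, 200, 201, 201, 78, 83, 83, 84, 84, 112, 147, 112, 47, 141, 156, 155, 156, 52, 53, 52]
cross 0.09 [137, 136, 138, 136, 136, 136, 114, 111, 113, 113, 113, 110, 73, 132, 132, 132, 136, 132, 133, 132, 128, 133, 115, 112, 112, 114, 111, 110, 111, 129, 133, 137, 131, 133, 129]
cross 0.105 [134, 128, 136, 134, 138, 137, 113, 111, 114, 111, 114, 113, 60, 85, 86, 88, 86, 85, 85, 143, 151, 149, 129, 204, 199, 203, 196, 200, 193, 142, 135, 137, 119, 109, 111]
clip [ 199    0  107   55 2565]
horns [[-28.8, 56.7], [29.6, 56.8]] maxe 85.4
```

Request:
step_arm:
  rows:
    - {"dp": [0, 0, 0.011], "turn": [0, 0, 0], "grip": 0}
    - {"dp": [0, 0, 0.01], "turn": [0, 0, 0], "grip": 0}
    - {"dp": [0, 0, 0], "turn": [0, 0, 0], "grip": 0}
    - {"dp": [0.015, 0, 0], "turn": [0, 0, 0], "grip": 0}
    - {"dp": [0.015, 0, 0], "turn": [0, 0, 0], "grip": 0}
    - {"dp": [0.01, 0, 0], "turn": [0, 0, 0], "grip": 0}
    - {"dp": [0, 0, 0], "turn": [0, 0, 0], "grip": 0}
    - {"dp": [0, 0, 0], "turn": [0, 0, 0], "grip": 0}

```text
time_s: 18.93
position: [0.5778, -0.0002, 0.1594]
tool_rot: [-0.126, 0.563, 0.798, -0.177]
force: [0.3, 1.3, -0.2]
gripper_width: 0.271
grasp_force: 60.0
```

```bash
python3 st.py
```

```text
n,e,y [  4.9 182.1   1.2] F n,e,y [-0.1 -1.5  1.2] 18.9833
strip -0.01725 [113, 113, 113, 114, 115, 114, 115, 114, 113, 114, 115, 114, 138, 205, 207, 206, 207, 207, 158, 57, 160, 160, 160, 160, 159, 159, 159, 44, 57, 158, 157, 53, 53, 52]
strip 0.01725 [114, 114, 203, 202, 203, 116, 114, 166, 116, 115, 191, 191, 182, 116, 170, 202, 119, 114, 86, 45, 152, 156, 155, 156, 156, 156, 155, 87, 156, 155, 156, 52, 51, 53]
cross 0.09 [136, 137, 135, 136, 114, 108, 116, 114, 113, 112, 112, 109, 72, 136, 134, 135, 133, 138, 141, 136, 137, 137, 124, 111, 110, 113, 113, 113, 111, 86, 111, 111, 111, 112, 112]
cross 0.105 [85, 85, 85, 85, 86, 85, 114, 112, 116, 113, 114, 115, 90, 158, 161, 160, 158, 158, 159, 157, 132, 85, 84, 114, 114, 114, 196, 198, 196, 117, 83, 81, 144, 145, 146]
clip [ 195    0  113   76 4452]
horns [[-29.6, 45.8], [30.0, 45.7]] maxe 84.5
```

The prong tips are about 2 mm behind the shoulder and straddle the tail. Now I push.

Request:
step_arm:
  rows:
    - {"dp": [0.012, 0, 0], "turn": [0, 0, 0], "grip": 0}
    - {"dp": [0.012, 0, 0], "turn": [0, 0, 0], "grip": 0}
    - {"dp": [0.012, 0, 0], "turn": [0, 0, 0], "grip": 0}
    - {"dp": [0.012, 0, 0], "turn": [0, 0, 0], "grip": 0}
    - {"dp": [0, 0, 0], "turn": [0, 0, 0], "grip": 0}
    - {"dp": [0, 0, 0], "turn": [0, 0, 0], "grip": 0}

```text
time_s: 19.48
position: [0.5732, 0.013, 0.1595]
tool_rot: [-0.125, 0.563, 0.798, -0.177]
force: [2.1, 0.8, 1.5]
gripper_width: 0.274
grasp_force: 60.0
```

```bash
python3 st.py
```

```text
n,e,y [  4.9 168.1   1.3] F n,e,y [ 0.8 -0.1  1.2] 19.5333
strip -0.01725 [114, 114, 115, 114, 114, 113, 114, 115, 113, 114, 206, 206, 205, 206, 206, 205, 206, 207, 170, 160, 160, 160, 159, 160, 159, 152, 92, 159, 158, 157, 157, 52, 51, 52]
strip 0.01725 [202, 201, 202, 189, 116, 115, 116, 114, 115, 115, 117, 117, 116, 114, 116, 114, 203, 203, 132, 155, 157, 156, 155, 154, 157, 144, 80, 157, 156, 155, 154, 52, 52, 53]
cross 0.09 [88, 86, 85, 85, 85, 85, 114, 111, 114, 113, 112, 109, 75, 84, 84, 83, 84, 83, 83, 84, 83, 84, 83, 111, 167, 202, 200, 198, 197, 122, 82, 82, 145, 146, 144]
cross 0.105 [84, 85, 86, 85, 86, 85, 114, 116, 203, 205, 201, 197, 145, 85, 161, 159, 161, 158, 158, 159, 156, 86, 84, 115, 114, 113, 115, 200, 198, 127, 83, 93, 145, 145, 144]
clip [ 198    0  113   80 4535]
horns [[-27.9, 31.8], [31.7, 31.7]] maxe 72.7
```

Request:
step_arm:
  rows:
    - {"dp": [0.01, 0, 0], "turn": [0, 0, 0], "grip": 0}
    - {"dp": [0.01, 0, 0], "turn": [0, 0, 0], "grip": 0}
    - {"dp": [0, 0, 0], "turn": [0, 0, 0], "grip": 0}

```text
time_s: 19.78
position: [0.5718, 0.0162, 0.16]
tool_rot: [-0.123, 0.563, 0.797, -0.178]
force: [3.1, -6.6, 1.4]
gripper_width: 0.266
grasp_force: 60.0
```

Request:
step_arm:
  rows:
    - {"dp": [0.01, 0, 0], "turn": [0, 0, 0], "grip": 0}
    - {"dp": [0.01, 0, 0], "turn": [0, 0, 0], "grip": 0}
    - {"dp": [0, 0, 0], "turn": [0, 0, 0], "grip": 0}

```text
time_s: 20.03
position: [0.5709, 0.019, 0.1607]
tool_rot: [-0.121, 0.564, 0.797, -0.179]
force: [4.9, -10.6, 3.2]
gripper_width: 0.271
grasp_force: 60.0
```

Request:
step_arm:
  rows:
    - {"dp": [0.01, 0, 0], "turn": [0, 0, 0], "grip": 0}
    - {"dp": [0.01, 0, 0], "turn": [0, 0, 0], "grip": 0}
    - {"dp": [0, 0, 0], "turn": [0, 0, 0], "grip": 0}

```text
time_s: 20.28
position: [0.568, 0.0263, 0.1603]
tool_rot: [-0.123, 0.564, 0.797, -0.178]
force: [3.4, -6.1, 1.0]
gripper_width: 0.273
grasp_force: 60.0
```

```bash
python3 st.py
```

```text
n,e,y [  5.5 153.4   0.6] F n,e,y [ 2.   7.5 -1. ] 20.3333
strip -0.01725 [114, 115, 115, 114, 115, 115, 114, 179, 206, 206, 205, 205, 205, 205, 205, 206, 205, 205, 147, 159, 159, 159, 158, 159, 160, 49, 41, 41, 148, 157, 158, 53, 54, 53]
strip 0.01725 [201, 201, 202, 202, 181, 115, 114, 115, 134, 115, 116, 115, 196, 116, 115, 113, 200, 199, 142, 157, 156, 156, 154, 155, 156, 74, 77, 156, 96, 89, 90, 52, 53, 54]
cross 0.09 [84, 86, 85, 83, 86, 84, 113, 112, 113, 110, 114, 110, 59, 84, 84, 83, 83, 83, 83, 84, 83, 84, 122, 202, 198, 203, 197, 200, 191, 89, 83, 144, 143, 144, 145]
cross 0.105 [85, 87, 88, 150, 160, 159, 205, 204, 205, 199, 205, 197, 67, 135, 161, 160, 157, 157, 156, 156, 152, 79, 77, 115, 114, 114, 114, 202, 194, 71, 81, 91, 145, 146, 146]
clip [ 194    0  117   80 4551]
horns [[-30.3, 17.4], [31.4, 17.6]] maxe 58.4
```

Request:
step_arm:
  rows:
    - {"dp": [0.01, 0, 0], "turn": [0, 0, 0], "grip": 0}
    - {"dp": [0.01, 0, 0], "turn": [0, 0, 0], "grip": 0}
    - {"dp": [0, 0, 0], "turn": [0, 0, 0], "grip": 0}

```text
time_s: 20.58
position: [0.5653, 0.035, 0.1598]
tool_rot: [-0.125, 0.563, 0.797, -0.177]
force: [3.0, -1.6, 3.6]
gripper_width: 0.269
grasp_force: 60.0
```

Request:
step_arm:
  rows:
    - {"dp": [0.01, 0, 0], "turn": [0, 0, 0], "grip": 0}
    - {"dp": [0.005, 0, 0], "turn": [0, 0, 0], "grip": 0}
    - {"dp": [0, 0, 0], "turn": [0, 0, 0], "grip": 0}

```text
time_s: 20.83
position: [0.5646, 0.0368, 0.1601]
tool_rot: [-0.123, 0.563, 0.797, -0.178]
force: [4.3, -7.5, 3.4]
gripper_width: 0.273
grasp_force: 60.0
```

```bash
python3 st.py
```

```text
n,e,y [  5.5 142.7   0.9] F n,e,y [ 4.7  8.9 -0.7] 20.8833
strip -0.01725 [114, 113, 114, 112, 146, 206, 208, 204, 205, 204, 205, 203, 205, 205, 203, 203, 205, 206, 140, 160, 160, 158, 160, 161, 158, 143, 144, 157, 158, 124, 116, 51, 54, 51]
strip 0.01725 [200, 201, 201, 138, 113, 113, 116, 115, 114, 116, 115, 114, 114, 116, 114, 115, 115, 200, 135, 156, 155, 97, 91, 90, 89, 82, 54, 70, 92, 92, 88, 51, 52, 51]
cross 0.09 [84, 85, 88, 84, 86, 85, 112, 114, 112, 109, 113, 108, 58, 84, 84, 85, 85, 84, 83, 140, 147, 148, 130, 201, 199, 203, 196, 201, 191, 86, 83, 147, 146, 145, 146]
cross 0.105 [163, 161, 163, 161, 160, 159, 206, 204, 204, 201, 206, 194, 56, 86, 158, 158, 159, 157, 157, 158, 157, 157, 76, 115, 114, 115, 112, 199, 193, 82, 82, 105, 146, 146, 145]
clip [ 199    0  113   80 4247]
horns [[-27.5, 6.5], [32.0, 6.5]] maxe 47.3
```

Request:
step_arm:
  rows:
    - {"dp": [0.008, 0, 0], "turn": [0, 0, 0], "grip": 0}
    - {"dp": [0, 0, 0], "turn": [0, 0, 0], "grip": 0}
    - {"dp": [0, 0, 0], "turn": [0, 0, 0], "grip": 0}

```text
time_s: 21.13
position: [0.5645, 0.0369, 0.1604]
tool_rot: [-0.121, 0.564, 0.797, -0.179]
force: [5.3, -12.8, 3.5]
gripper_width: 0.273
grasp_force: 60.0
```

Request:
step_arm:
  rows:
    - {"dp": [0.008, 0, 0], "turn": [0, 0, 0], "grip": 0}
    - {"dp": [0, 0, 0], "turn": [0, 0, 0], "grip": 0}
    - {"dp": [0, 0, 0], "turn": [0, 0, 0], "grip": 0}

```text
time_s: 21.38
position: [0.5646, 0.0371, 0.1609]
tool_rot: [-0.119, 0.564, 0.797, -0.18]
force: [7.4, -18.0, 4.8]
gripper_width: 0.273
grasp_force: 60.0
```

Position stopped while the force rose to 20 N, so the clip is hard home. I back the fork out, lift and return to the mat.

Request:
step_arm:
  rows:
    - {"dp": [-0.018, 0, 0], "turn": [0, 0, 0], "grip": 0}
    - {"dp": [-0.04, 0, -0.003], "turn": [0, 0, 0], "grip": 0}
    - {"dp": [-0.06, 0, -0.003], "turn": [0, 0, 0], "grip": 0}
    - {"dp": [-0.08, 0, 0], "turn": [0, 0, 0], "grip": 0}
    - {"dp": [-0.08, 0, 0], "turn": [0, 0, 0], "grip": 0}
    - {"dp": [0, 0, -0.08], "turn": [0, 0, 0], "grip": 0}
    - {"dp": [0, 0, -0.1], "turn": [0, 0, 0], "grip": 0}
    - {"dp": [0, 0, 0], "turn": [0, 0, 0], "grip": 0}
    - {"dp": [0, 0, 0], "turn": [0, 0, 0], "grip": 0}

```text
time_s: 22.13
position: [0.6131, -0.0275, 0.2101]
tool_rot: [-0.124, 0.563, 0.798, -0.176]
force: [-0.6, -0.6, -2.5]
gripper_width: 0.268
grasp_force: 60.0
```

```bash
python3 - <<'E'
from pp import *
from workcell import capture
from clip import *
A=cur();c=capture('wrist');pickle.dump(c,open('w8.pkl','wb'))
m,st,ce=clip(c,proj(c,p+.01*e+.008*n)[0]);C=cont(m);print(st)
K=np.array([onplane(c,u,p+.008*n,n)-p for u in C]);k=np.c_[K@Rv[:,1],K@e]*1000
print('horns',[s[np.argmin(s[:,1])].round(1).tolist() for s in(k[k[:,0]<-15],k[k[:,0]>15]) if len(s)])
for s in (-1,1): print('back',[k[(k[:,0]*s>y)&(k[:,0]*s<y+3)][:,1].max().round(1) for y in(14,18,22)])
B1=T(down(79.4),[.5346,-.3264,.10]);print(A[:3,3]);rows(A,B1)
E
```

```text
[231 174  46   7 143]
horns [[-15.7, 194.4], [19.7, 193.5]]Traceback (most recent call last):
  File "<stdin>", line 8, in <module>
    return umr_maximum(a, axis, None, out, keepdims, initial, where)
ValueError: zero-size array to reduction operation maximum which has no identity
```

```bash
python3 - <<'E'
from pp import *
A=cur();u=[.5346,-.3264]
B=T(down(79.4),[*u,.24]);rows(A,B);C=T(down(79.4),[*u,.04]);rows(B,C)
E
```

```text
N 13 dp [-0.0387, -0.0737, 0.0078] turn [-0.35, -0.202, -0.906]
N 5 dp [0.0, 0.0, 0.1333] turn [0.0, 0.0, 0.0]
```

Request:
step_arm:
  rows:
    - {"dp": [-0.0387, -0.0737, 0.0078], "turn": [-0.35, -0.202, -0.906], "grip": 0}
    - {"dp": [-0.0387, -0.0737, 0.0078], "turn": [-0.35, -0.202, -0.906], "grip": 0}
    - {"dp": [-0.0387, -0.0737, 0.0078], "turn": [-0.35, -0.202, -0.906], "grip": 0}
    - {"dp": [-0.0387, -0.0737, 0.0078], "turn": [-0.35, -0.202, -0.906], "grip": 0}
    - {"dp": [-0.0387, -0.0737, 0.0078], "turn": [-0.35, -0.202, -0.906], "grip": 0}
    - {"dp": [-0.0387, -0.0737, 0.0078], "turn": [-0.35, -0.202, -0.906], "grip": 0}
    - {"dp": [-0.0387, -0.0737, 0.0078], "turn": [-0.35, -0.202, -0.906], "grip": 0}
    - {"dp": [-0.0387, -0.0737, 0.0078], "turn": [-0.35, -0.202, -0.906], "grip": 0}
    - {"dp": [-0.0387, -0.0737, 0.0078], "turn": [-0.35, -0.202, -0.906], "grip": 0}
    - {"dp": [-0.0387, -0.0737, 0.0078], "turn": [-0.35, -0.202, -0.906], "grip": 0}

```text
time_s: 23.02
position: [0.5222, -0.2513, 0.2424]
tool_rot: [-0.032, 0.207, 0.977, -0.042]
force: [-0.3, -0.5, -2.3]
gripper_width: 0.275
grasp_force: 60.0
```

Request:
step_arm:
  rows:
    - {"dp": [-0.0387, -0.0737, 0.0078], "turn": [-0.35, -0.202, -0.906], "grip": 0}
    - {"dp": [-0.0387, -0.0737, 0.0078], "turn": [-0.35, -0.202, -0.906], "grip": 0}
    - {"dp": [-0.0387, -0.0737, 0.0078], "turn": [-0.35, -0.202, -0.906], "grip": 0}
    - {"dp": [0, 0, 0.1333], "turn": [0, 0, 0], "grip": 0}
    - {"dp": [0, 0, 0.1333], "turn": [0, 0, 0], "grip": 0}
    - {"dp": [0, 0, 0.1333], "turn": [0, 0, 0], "grip": 0}
    - {"dp": [0, 0, 0.1333], "turn": [0, 0, 0], "grip": 0}
    - {"dp": [0, 0, 0.1], "turn": [0, 0, 0], "grip": 0}
    - {"dp": [0, 0, 0], "turn": [0, 0, 0], "grip": 0}
    - {"dp": [0, 0, 0], "turn": [0, 0, 0], "grip": 0}

```text
time_s: 23.85
position: [0.5316, -0.323, 0.047]
tool_rot: [-0.004, 0.092, 0.996, 0.003]
force: [1.4, -0.8, -0.6]
gripper_width: 0.27
grasp_force: 60.0
```

```bash
python3 - <<'E'
from pp import *
A=cur();print(A.round(4).tolist());rows(A,T(down(79.4),[.5346,-.3264,.012]),3)
E
```

```text
[[-0.983, 0.1835, -0.0065, 0.5316], [0.1834, 0.983, 0.0063, -0.323], [0.0075, 0.005, -1.0, 0.047], [0.0, 0.0, 0.0, 1.0]]
N 3 dp [-0.0042, -0.0032, 0.0388] turn [0.019, -0.029, 0.002]
```

Request:
step_arm:
  rows:
    - {"dp": [-0.0042, -0.0032, 0.0388], "turn": [0.019, -0.029, 0.002], "grip": 0}
    - {"dp": [-0.0042, -0.0032, 0.0388], "turn": [0.019, -0.029, 0.002], "grip": 0}
    - {"dp": [-0.0042, -0.0032, 0.0388], "turn": [0.019, -0.029, 0.002], "grip": 0}
    - {"dp": [0, 0, 0.006], "turn": [0, 0, 0], "grip": 0}
    - {"dp": [0, 0, 0.006], "turn": [0, 0, 0], "grip": 0}
    - {"dp": [0, 0, 0], "turn": [0, 0, 0], "grip": 0}
    - {"dp": [0, 0, 0], "turn": [0, 0, 0], "grip": 0}

```text
time_s: 24.43
position: [0.5388, -0.3298, 0.0131]
tool_rot: [0.004, 0.092, 0.996, -0.003]
force: [-0.8, -0.3, -1.7]
gripper_width: 0.275
grasp_force: 60.0
```

Request:
step_arm:
  rows:
    - {"dp": [0, 0, 0.007], "turn": [0, 0, 0], "grip": 0}
    - {"dp": [0, 0, 0], "turn": [0, 0, 0], "grip": 0}
    - {"dp": [0, 0, 0], "turn": [0, 0, 0], "grip": 0}

```text
time_s: 24.68
position: [0.5386, -0.3296, 0.0107]
tool_rot: [0.004, 0.092, 0.996, -0.003]
force: [0.4, -0.1, -2.3]
gripper_width: 0.27
grasp_force: 60.0
```

Request:
step_arm:
  rows:
    - {"dp": [0, 0, 0.007], "turn": [0, 0, 0], "grip": 0}
    - {"dp": [0, 0, 0], "turn": [0, 0, 0], "grip": 0}
    - {"dp": [0, 0, 0], "turn": [0, 0, 0], "grip": 0}

```text
time_s: 24.93
position: [0.5389, -0.3298, 0.0089]
tool_rot: [0.005, 0.092, 0.996, -0.003]
force: [1.1, 0.2, -0.4]
gripper_width: 0.272
grasp_force: 60.0
```

Request:
step_arm:
  rows:
    - {"dp": [0, 0, 0.005], "turn": [0, 0, 0], "grip": 0}
    - {"dp": [0, 0, 0], "turn": [0, 0, 0], "grip": 0}
    - {"dp": [0, 0, 0], "turn": [0, 0, 0], "grip": 0}

```text
time_s: 25.18
position: [0.539, -0.3299, 0.0085]
tool_rot: [0.004, 0.092, 0.996, -0.003]
force: [-1.2, 0.4, 6.6]
gripper_width: 0.271
grasp_force: 60.0
```

Contact. I release and rise.

Request:
step_arm:
  rows:
    - {"dp": [0, 0, -0.002], "turn": [0, 0, 0], "grip": 0.4}
    - {"dp": [0, 0, 0], "turn": [0, 0, 0], "grip": 0.5}
    - {"dp": [0, 0, 0], "turn": [0, 0, 0], "grip": 0.55}
    - {"dp": [0, 0, 0], "turn": [0, 0, 0], "grip": 0.6}
    - {"dp": [0, 0, -0.04], "turn": [0, 0, 0], "grip": 0.6}
    - {"dp": [0, 0, -0.1], "turn": [0, 0, 0], "grip": 0.6}
    - {"dp": [0, 0, -0.13], "turn": [0, 0, 0], "grip": 0.6}
    - {"dp": [0, 0, -0.13], "turn": [0, 0, 0], "grip": 0.6}
    - {"dp": [0, 0, -0.13], "turn": [0, 0, 0], "grip": 0.6}
    - {"dp": [0, 0, -0.13], "turn": [0, 0, 0], "grip": 0.6}

```text
time_s: 26.02
position: [0.5367, -0.3281, 0.2082]
tool_rot: [0.004, 0.092, 0.996, -0.003]
force: [1.4, -1.0, -0.9]
gripper_width: 0.601
grasp_force: 0.0
```

```bash
python3 - <<'E'
from fork import *
from workcell import capture,status
from pp import cur,rows,T,p,n,e,Rv,down
from clip import clip
c=capture('wrist');fork(c)
A=cur();print(A[:3,3])
for k in('top','scene'):
    c=capture(k);u=proj(c,p+.01*e+.008*n)[0];m,st,ce=clip(c,u);C=cont(m)
    K=np.array([onplane(c,v,p+.008*n,n)-p for v in C]);q=np.c_[K@Rv[:,1],K@e]*1000
    print(k,st,'y',q[:,0].min().round(1),q[:,0].max().round(1),'e',q[:,1].min().round(1),q[:,1].max().round(1))
    for nm,w in(('amber',(289,124)),('pink',(185,122)),('red',(138,241)),('roll',(320,233))):
        if k=='top':
            x,y=w;print(nm,'mean abs diff',np.abs(c['pixels'][y-22:y+22,x-14:x+14].astype(int)-d['top']['pixels'][y-22:y+22,x-14:x+14]).mean().round(1))
B=T(Rv,p+.02*e+.14*n);rows(A,B)
E
```

```text
mat [  207    59   112   185 14197]
head [ 233   70   41   61 1609] [253.   99.6] [ 0.4569 -0.3141  0.013 ] [ 458.1 -314.3] [48.8 70.8] 79.4
hand [ 243  137   21   75 1477] [252.5 173.5] [ 0.5436 -0.3308  0.029 ] [ 546.  -331.1] [24.5 95.3] 79.2
band [243 133  21   5  54] [252.4 135.4] [ 0.4972 -0.3223  0.029 ] [ 496.9 -321.5] [23.9  4.8] 79.4
[ 0.54098234 -0.33147561  0.21869296]
top [196 165  26  26 235] y -37.5 30.6 e -27.3 50.2
amber mean abs diff 12.7
pink mean abs diff 12.8
red mean abs diff 12.3
roll mean abs diff 62.2
scene [291 151  25  25 220] y -28.9 36.1 e -27.8 50.4
N 14 dp [0.0716, 0.0995, -0.0347] turn [0.324, 0.209, 0.837]
```

Request:
step_arm:
  rows:
    - {"dp": [0.0716, 0.0995, -0.0347], "turn": [0.324, 0.209, 0.837], "grip": 0.6}
    - {"dp": [0.0716, 0.0995, -0.0347], "turn": [0.324, 0.209, 0.837], "grip": 0.6}
    - {"dp": [0.0716, 0.0995, -0.0347], "turn": [0.324, 0.209, 0.837], "grip": 0.6}
    - {"dp": [0.0716, 0.0995, -0.0347], "turn": [0.324, 0.209, 0.837], "grip": 0.6}
    - {"dp": [0.0716, 0.0995, -0.0347], "turn": [0.324, 0.209, 0.837], "grip": 0.6}
    - {"dp": [0.0716, 0.0995, -0.0347], "turn": [0.324, 0.209, 0.837], "grip": 0.6}
    - {"dp": [0.0716, 0.0995, -0.0347], "turn": [0.324, 0.209, 0.837], "grip": 0.6}
    - {"dp": [0.0716, 0.0995, -0.0347], "turn": [0.324, 0.209, 0.837], "grip": 0.6}
    - {"dp": [0.0716, 0.0995, -0.0347], "turn": [0.324, 0.209, 0.837], "grip": 0.6}
    - {"dp": [0.0716, 0.0995, -0.0347], "turn": [0.324, 0.209, 0.837], "grip": 0.6}

```text
time_s: 27.0
position: [0.5062, 0.0384, 0.274]
tool_rot: [-0.098, 0.441, 0.882, -0.131]
force: [0.7, 0.3, 0.2]
gripper_width: 0.599
grasp_force: 0.0
```

Request:
step_arm:
  rows:
    - {"dp": [0.0716, 0.0995, -0.0347], "turn": [0.324, 0.209, 0.837], "grip": 0.6}
    - {"dp": [0.0716, 0.0995, -0.0347], "turn": [0.324, 0.209, 0.837], "grip": 0.6}
    - {"dp": [0.0716, 0.0995, -0.0347], "turn": [0.324, 0.209, 0.837], "grip": 0.6}
    - {"dp": [0.0716, 0.0995, -0.0347], "turn": [0.324, 0.209, 0.837], "grip": 0.6}
    - {"dp": [0, 0, 0], "turn": [0, 0, 0], "grip": 0.6}
    - {"dp": [0, 0, 0], "turn": [0, 0, 0], "grip": 0.6}

```text
time_s: 27.5
position: [0.5728, 0.1747, 0.2688]
tool_rot: [-0.136, 0.56, 0.797, -0.179]
force: [0.6, 0.1, 0.3]
gripper_width: 0.599
grasp_force: 0.0
```

```bash
python3 - <<'E'
from mc import *
from workcell import capture
c=capture('wrist');pickle.dump(c,open('w9.pkl','wb'))
try: mc(c,proj(c,p+.03*e+.008*n)[0])
except Exception as x: print(x)
t=capture('top')
for nm,(x,y) in(('amber',(289,124)),('roll',(320,233))):
    a=t['pixels'][y-22:y+22,x-14:x+14].astype(int);b=d['top']['pixels'][y-22:y+22,x-14:x+14];print(nm,np.abs(a-b).mean().round(1))
# roll white ring
for im in(d['top'],t):
    s=im['pixels'][205:260,295:350].astype(int);m,st,ce=big((s.min(2)>160),(25,28));print('roll',st,ce.round(1))
for k,im in(('old',d['top']),('new',t)):
    h=cv2.cvtColor(im['pixels'],cv2.COLOR_RGB2HSV)
    for w in((185,122),(289,124),(138,241)):
        m,st,ce=big(((h[...,0]<12)|(h[...,0]>165))&(h[...,1]>140)&(h[...,2]>40),w);print(k,w,ce.round(1),st[4])
E
```

```text
flange centre (y,e) mm [-1.   1.1] 26 0.00044442289808230284
[ 246  139   41   81 1048]
horns y,e [[15.6, -17.2], [32.3, -31.5]]
zero-size array to reduction operation maximum which has no identity
amber 13.8
roll 19.3Traceback (most recent call last):
  File "<stdin>", line 11, in <module>
  File "m.py", line 6, in big
    i=1+np.argmax(st[1:,4]) if near is None else 1+np.argmin(np.hypot(*(ce[1:]-near).T)+1e3*(st[1:,4]<20))
                                                   ~~~~~~~~~^^^^^^^^^^^^^^^^^^^^^^^^^^^^^^^^^^^^^^^^^^^^^^
    return _wrapfunc(a, 'argmin', axis=axis, out=out, **kwds)
    return bound(*args, **kwds)
ValueError: attempt to get argmin of an empty sequence
```

```bash
python3 - <<'E'
from mc import *
from workcell import capture,status
c=pickle.load(open('w9.pkl','rb'));hsv=cv2.cvtColor(c['pixels'],cv2.COLOR_RGB2HSV)
m=(hsv[...,0]<22)&(hsv[...,1]>110)&(hsv[...,2]>45);u0=proj(c,p+.01*e+.008*n)[0]
ys,xs=np.nonzero(m);k=np.hypot(xs-u0[0],ys-u0[1])<75;uv=np.c_[xs,ys][k]
for h in(.008,.03):
    K=np.array([onplane(c,u,p+h*n,n)-p for u in uv]);q=np.c_[K@Rv[:,1],K@e]*1000
    print(h,'y',np.percentile(q[:,0],[.3,99.7]).round(1),'e',np.percentile(q[:,1],[.3,99.7]).round(1))
    if h==.008:
        for s in(-1,1):print('back',[q[(q[:,0]*s>y)&(q[:,0]*s<y+3)][:,1].max().round(1) for y in(14,18,22)],'front',q[q[:,0]*s>20][:,1].min().round(1))
t=capture('top')
for k,im in(('old',d['top']),('new',t)):
    h=cv2.cvtColor(im['pixels'],cv2.COLOR_RGB2HSV)
    for w in((185,122),(289,124),(138,241),(320,233)):
        x,y=w;s=im['pixels'][y-24:y+24,x-20:x+20].astype(int);sat=s.max(2)-s.min(2)
        mm=(sat>60) if w[0]!=320 else (s.max(2)<80)|(sat>50)
        yy,xx=np.nonzero(mm);print(k,w,xx.mean().round(1),yy.mean().round(1),len(xx))
print(status.observe()['time_s'])
E
```

```text
0.008 y [-31.8  33.3] e [-30.6  54.7]
back [np.float64(25.6), np.float64(25.6), np.float64(25.7)] front -30.9
back [np.float64(25.1), np.float64(25.1), np.float64(25.0)] front -31.5
0.03 y [-28.9  31.3] e [-33.3  45.6]
old (185, 122) 17.1 19.6 188
old (289, 124) 20.6 20.1 222
old (138, 241) 16.3 26.2 201
old (320, 233) 17.5 25.7 178
new (185, 122) nan nan 0
new (289, 124) 20.6 21.0 256
new (138, 241) 16.5 26.0 232
new (320, 233) 18.0 25.6 176
27.65<stdin>:17: RuntimeWarning: Mean of empty slice.
  ret = ret.dtype.type(ret / rcount)
```

```bash
python3 -c "
from workcell import r
print(r.close_job())"
```

```text
the job is handed in; nothing more can be done
None
```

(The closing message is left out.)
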